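# Clamp the gear motors in their bays with the pin key

## Task

Load the bays: take the yellow setting gauge out of its nest and stand it upright on the drawing sheet, and set every gear motor that is still out on the sheet upright and flat into a free nest. Then clamp every motor in its nest: with the pin key, feel along that bay's covered slot for the hidden hole in the slide, let the tip drop in, and drag the slide all the way towards the nest so that the orange keeper comes fully out over the motor's flange. Leave the keeper of an empty bay in, hang the key back in its stand, and do not disturb the other things on the bench.

Things in the scene. Friction and masses are not known exactly. Their poses are not given: they have to be found in the camera images.
- bay1: Clamping bay 1 of three alike, fixed to the bench; sizes in mm. Origin: underside, on the slot's centre line; x runs along the slot towards the nest, z up. Aluminium housing x -94 to +94, 60 wide, top 35 high; along its top a slot x -34 to +38, 11 wide, closed to the eye by a black brush seal that a tip passes freely. Nest past its +x end
- bay1_slot (a point): Point of the slot above the bay's origin, at the cover's top, 35 mm up. Below it lies the smooth top of a hidden slide, 26 mm above the bench, with one hole through it: 10 mm long in x, wide as the slot, its floor 12 mm above the bench. At the start the hole's middle lies anywhere from x = -28 to +4 mm, unseen; a tip slid along the slot with a light push (about 3 N) drops in
- bay1_nest (a point): Middle of the nest on its blue floor, 126.5 mm along x from the bay's origin and 3 mm up; axes as the bay's. Pocket inside: 65 mm (x) by 55 mm (y), bounded by the housing and three walls 22 mm high, 5 to 6 mm thick
- keeper1: Orange tongue of bay1, captive in its housing, 42 mm wide, 7 mm thick, 12 to 19 mm above the bench. Origin under the middle of its front edge: at x = 93.5 mm in the bay's frame (flush with the housing) when in, 107.5 mm when fully out over the nest. The slide pushes it out over the slide's last 14 mm of travel; going back the slide leaves it out
- bay2: Clamping bay 2, same as bay1. In all bays the slide resists with about 8 N and stays where it is left; its end stops have the hole's middle at x = -28 mm (keeper in) and x = +28 mm (keeper fully out). It is closed by dragging the hole with the tip towards the nest until it stops
- bay2_slot (a point): as bay1_slot, for bay2
- bay2_nest (a point): as bay1_nest, for bay2
- keeper2: as keeper1, for bay2
- bay3: Clamping bay 3, same as bay1
- bay3_slot (a point): as bay1_slot, for bay3
- bay3_nest (a point): as bay1_nest, for bay3
- keeper3: as keeper1, for bay3
- motor1: Gear motor, upright (sizes in mm): steel flange 60 (x) by 50 (y) by 5 thick, on it a black cylinder 30 across up to 45 high, a brass stub above to 48. Origin: centre of the flange's underside. About 180 g. The flange fits the nest with its x along the bay's x, either way round, with 2.5 to spare on each side. It starts either in a nest or on the drawing sheet, or is absent
- motor2: as motor1
- motor3: as motor1
- key: Pin key, standing in its stand (sizes in mm): round steel shaft 7 across with a round tip, 60 long, then a steel collar 26 across and 4 thick, then a red square handle 16 by 16 by 40 high (64 to 104 above the tip). Origin at the tip's end, z up to the handle, x and y square to the handle's flats. 100 g
- stand: Grey block (sizes in mm) 70 by 70 by 66 high fixed to the bench, with an upright through hole 12 across in its middle, in which the key hangs by its collar with its tip 6 above the bench. Origin: centre of its underside
- stand_top (a point): Centre of the hole's mouth in the stand's top, 66 mm above the bench
- gauge: Yellow setting gauge left in one of the nests: plate 60 mm (x) by 50 mm (y) by 8 mm thick, on it a square grip 24 mm wide from 8 to 46 mm high. Origin: centre of the plate's underside. About 150 g; it lies loose in the nest like a motor
- sheet: White drawing sheet fixed flat on the bench, 300 mm (x) by 260 mm (y), under 1 mm thick. Origin: its centre
- wrench: Bystander: a steel wrench lying on the bench; leave it
- tube: Bystander: an aluminium flanged tube standing upright, 44 mm across, 55 mm high; leave it
- encoder: Bystander: a black encoder block 38 mm square, 36 mm high with its hub; leave it
There are look-alikes about, which are no part of the job. Leave any turquoise look-alike of the motor3 alone.

How it is judged (in metres and radians):
On the way, in this order (a step that is already met when the one before it is completed fails the run):
1. every motor sits flat in a nest (((horizontal distance between motor1 and bay1_nest below 0.007 m and z of motor1 in the frame of bay1_nest below 0.004 m and angle between motor1's own z axis and vertical below 0.06 rad) or (horizontal distance between motor1 and bay2_nest below 0.007 m and z of motor1 in the frame of bay2_nest below 0.004 m and angle between motor1's own z axis and vertical below 0.06 rad) or (horizontal distance between motor1 and bay3_nest below 0.007 m and z of motor1 in the frame of bay3_nest below 0.004 m and angle between motor1's own z axis and vertical below 0.06 rad)) and ((horizontal distance between motor2 and bay1_nest below 0.007 m and z of motor2 in the frame of bay1_nest below 0.004 m and angle between motor2's own z axis and vertical below 0.06 rad) or (horizontal distance between motor2 and bay2_nest below 0.007 m and z of motor2 in the frame of bay2_nest below 0.004 m and angle between motor2's own z axis and vertical below 0.06 rad) or (horizontal distance between motor2 and bay3_nest below 0.007 m and z of motor2 in the frame of bay3_nest below 0.004 m and angle between motor2's own z axis and vertical below 0.06 rad)) and ((horizontal distance between motor3 and bay1_nest below 0.007 m and z of motor3 in the frame of bay1_nest below 0.004 m and angle between motor3's own z axis and vertical below 0.06 rad) or (horizontal distance between motor3 and bay2_nest below 0.007 m and z of motor3 in the frame of bay2_nest below 0.004 m and angle between motor3's own z axis and vertical below 0.06 rad) or (horizontal distance between motor3 and bay3_nest below 0.007 m and z of motor3 in the frame of bay3_nest below 0.004 m and angle between motor3's own z axis and vertical below 0.06 rad))), for 0.2 s.
2. every motor is clamped: the keeper of its bay is out over its flange ((((horizontal distance between motor1 and bay1_nest below 0.007 m and z of motor1 in the frame of bay1_nest below 0.004 m and angle between motor1's own z axis and vertical below 0.06 rad) and x of keeper1 in the frame of bay1 above 0.104 m) or ((horizontal distance between motor1 and bay2_nest below 0.007 m and z of motor1 in the frame of bay2_nest below 0.004 m and angle between motor1's own z axis and vertical below 0.06 rad) and x of keeper2 in the frame of bay2 above 0.104 m) or ((horizontal distance between motor1 and bay3_nest below 0.007 m and z of motor1 in the frame of bay3_nest below 0.004 m and angle between motor1's own z axis and vertical below 0.06 rad) and x of keeper3 in the frame of bay3 above 0.104 m)) and (((horizontal distance between motor2 and bay1_nest below 0.007 m and z of motor2 in the frame of bay1_nest below 0.004 m and angle between motor2's own z axis and vertical below 0.06 rad) and x of keeper1 in the frame of bay1 above 0.104 m) or ((horizontal distance between motor2 and bay2_nest below 0.007 m and z of motor2 in the frame of bay2_nest below 0.004 m and angle between motor2's own z axis and vertical below 0.06 rad) and x of keeper2 in the frame of bay2 above 0.104 m) or ((horizontal distance between motor2 and bay3_nest below 0.007 m and z of motor2 in the frame of bay3_nest below 0.004 m and angle between motor2's own z axis and vertical below 0.06 rad) and x of keeper3 in the frame of bay3 above 0.104 m)) and (((horizontal distance between motor3 and bay1_nest below 0.007 m and z of motor3 in the frame of bay1_nest below 0.004 m and angle between motor3's own z axis and vertical below 0.06 rad) and x of keeper1 in the frame of bay1 above 0.104 m) or ((horizontal distance between motor3 and bay2_nest below 0.007 m and z of motor3 in the frame of bay2_nest below 0.004 m and angle between motor3's own z axis and vertical below 0.06 rad) and x of keeper2 in the frame of bay2 above 0.104 m) or ((horizontal distance between motor3 and bay3_nest below 0.007 m and z of motor3 in the frame of bay3_nest below 0.004 m and angle between motor3's own z axis and vertical below 0.06 rad) and x of keeper3 in the frame of bay3 above 0.104 m))), for 0.2 s.
At the end, for the whole second after the job is handed in: Every motor flat in a nest (centre within 7 mm, 4 mm high, 0.06 rad), that bay's keeper out over 10.5 mm; keepers of empty bays out under 4 mm; gauge upright with its centre over the sheet; key upright in its stand, collar down (6 mm sideways, 5 mm high, 0.08 rad); all at rest (all of step 2 and horizontal distance between key and stand_top below 0.006 m and z of key in the frame of stand_top below -0.055 m and angle between key's own z axis and vertical below 0.08 rad and linear speed of each of key, gauge, motor1, motor2, motor3 below 0.02 m/s and x of gauge in the frame of sheet between -0.15 and 0.15 m and y of gauge in the frame of sheet between -0.13 and 0.13 m and height (world z) of gauge below 0.004 m and angle between gauge's own z axis and vertical below 0.06 rad and (x of keeper1 in the frame of bay1 below 0.0975 m or horizontal distance between any of motor1, motor2, motor3 and bay1_nest below 0.012 m) and (x of keeper2 in the frame of bay2 below 0.0975 m or horizontal distance between any of motor1, motor2, motor3 and bay2_nest below 0.012 m) and (x of keeper3 in the frame of bay3 below 0.0975 m or horizontal distance between any of motor1, motor2, motor3 and bay3_nest below 0.012 m)); the robot touches nothing.
It fails at once if the fingers push or pull a keeper (over 4 N) instead of the key working the slide (contact force between the fingers and keeper1 above 4 N or contact force between the fingers and keeper2 above 4 N or contact force between the fingers and keeper3 above 4 N).
It fails at once if the keeper of a bay is driven out (over 6 mm) while no motor is at its nest ((x of keeper1 in the frame of bay1 above 0.0995 m and horizontal distance between each of motor1, motor2, motor3 and bay1_nest above 0.07 m) or (x of keeper2 in the frame of bay2 above 0.0995 m and horizontal distance between each of motor1, motor2, motor3 and bay2_nest above 0.07 m) or (x of keeper3 in the frame of bay3 above 0.0995 m and horizontal distance between each of motor1, motor2, motor3 and bay3_nest above 0.07 m)).
It fails at once if a bystander (wrench, tube, encoder) is shifted by more than 3 cm (distance of any of wrench, tube, encoder from where it was at the start of the episode above 0.03 m).
Of motor1, motor2, motor3 only 2 to 3 are there at a start; the rules pass over those that are not, and their reading is None.
At some moment in a run one of motor2, motor3 may be knocked a few centimetres aside while the robot is not near it.
It also fails if it takes over 210 s, if anything falls off the work surface, if the arm or the gripper's body presses on something with over 40 N, if the wrist force passes 120 N, or if a joint passes its speed limit or range.

## Robot

A 6-joint arm with a two-finger parallel gripper is mounted at the origin on the work surface. World frame = base frame: x ahead of the robot, y to its left, z up, the work surface at z = 0. Lengths are in m, angles in degrees, forces in N, time in s.
With the tool pointing down it reaches from about 0.3 to 0.75 m from the base axis. Payload 8.5 kg.
Tool frame: the origin (TCP) lies midway between the tips of the shut fingers; the grasp point (between the pads) lies 19 mm behind it (env.tcp_to_grasp is the z of the grasp point in the tool frame, in m); z points along the fingers, y is the line along which they close (so a half turn about z gives the same grasp; the last joint's range is limited). The gripper opens to 85 mm and grips with 20 to 120 N. Pads are 22 mm wide; open, the fingers measure 114 mm over their backs; the gripper's body (76 mm by 85 mm) begins 54 mm behind the grasp point. The pads swing forward as they close: fully open they stand 13 mm farther back than shut.
Start: joints at [-79.544, 21.807, 74.336, -0, 83.858, -12.336], TCP at [0.213, -0.507, 0.231] pointing down, gripper open.
Joint ranges: [-178.18, 178.18], [-50.72, 133.34], [12.68, 142.11], [-81.47, 261.47], [9.98, 163.14], [-165.26, 165.26]. Speed limits (degrees/s): [136.94, 136.94, 180, 180, 180, 180].

## Interface

Orientations are given as a 3x3 rotation matrix whose columns are the frame's x, y, z axes.
In Python, from rig import env, imaging, job, models gives the robot as it stands. The module is installed in compiled form; this text tells all that it offers.
- The arm moves only by the tool jog_arm, never from a script. Its argument "plan" is text: rows parted by semicolons, each of 7 numbers parted by spaces: the turn, a rotation vector about the tool's x, y, z in degrees, then the shift along the tool's x, y, z in cm, then the closure in counts, from 0 (fully open) to 255 (shut). In form: rx ry rz x y z claw; .... A call has 1 to 10 rows; each row shifts and turns the commanded pose from where the row before left it, along the tool's axes as they then stand; what a row does not reach is not made up. A row lasts 1/12 s, in which the tool goes at most 41.7 mm and 7.16 degrees, less where a joint would pass 70% of its speed; a pose out of reach is approached as far as the arm can. A call with a gripper value outside its range is refused whole. The fingers move at their own pace and stop on an object; "grip_force" is the grip in N (left out, the last holds). Time passes only in rows, so rows that do not move let the fingers close. It gives the time, the measured TCP pose, the force, the opening and the grip force at its end, in the units of the state.
- env.observe(): the state, without advancing time (a new reading comes with each control period).
- imaging.get_image(name): name is "scene" or "top" or "wrist"; returns a dict with "pixels" (400x640x3 uint8, red, green, blue), "depth" (400x640 float32, m along the optical axis (not along the pixel's ray), 0 where there is no reading), "fov_y" (degrees; the focal length in pixels is half the picture's height over the tangent of half this angle, whatever the lens; pixels are square), "cx", "cy" (the principal point, pixels), "distortion" ([k1, k2, p1, p2, k3] as OpenCV has them; the pictures are not rectified), "world_from_camera" (4x4, takes a point from camera to world coordinates). Camera axes: x right, y down, z forward; pixel columns grow to the right and rows downward; lengths in m; the calibration is good to about 2 mm. A picture is of the moment at which its call begins.
- job.close_job(): hands the job in; it is judged then, once.
Trained networks look in the newest picture that a camera, given by its name, has taken for a name from the list of things; names that differ only in an ending like _2 or _b are one class to them, and where a whole thing is asked for, a point or a joint stands for the part that bears it (a point fixed in the world has none). Each returns a list of dicts, best first, with "confidence" (0 to 1); they miss things now and then, are a little off and sometimes report something else, mostly with a low value. They report only what shows in the picture. A call takes as long as a camera call. They do not tell look-alikes from the thing itself.
- models.outline_of(camera, query): "region" (400x640 bool, what is visible of it) and "bbox" ([centre column, centre row, width, height] in pixels, round what is visible of it).
- models.tip_of(camera, query): "at" ([column, row] in pixels: a listed point, or the origin of a listed thing).
The state is a dict: "time_s": time; "q": joint angles; "qvel": joint speeds; "joint_efforts": joint torques, N m; "position": TCP position; "tool_rot": TCP orientation; "ft_force": force on the tool from outside, world axes, zero at the start; "wrist_torque": the same for the moment, N m; "grip_width": finger opening in m; "gripper_force": force on a finger pad.
Only numpy, scipy, OpenCV 4.12 (cv2) and the standard library are available. Lean on these libraries where they do the work, as an engineer would, in place of code of your own. Each camera call takes 0.05 s, during which the arm holds its last target. There are 200 camera calls.

## Working session

There is one attempt and no reset: what is moved stays moved. The work goes in short steps, Python scripts to look and compute and a tool call to move; the robot and the scene stay as the last step left them, time stands still between calls to the robot, and variables do not carry over. Pictures are saved under pics/ and viewed, at most 14 in all, crops included, and the job is handed in when it is done.

Besides the shell and the picture viewer there is one more tool, called after "Call:" in YAML: its name, and indented under it one key for each argument. jog_arm: Moves the arm, as the interface text tells. Its arguments: {"type":"object","properties":{"plan":{"type":"string"},"grip_force":{"type":"number"}},"required":["plan"]}

```bash
mkdir -p pics; cat > h.py <<'E'
import numpy as np, cv2
from rig import env, imaging, job, models
def cam(n):
    im=imaging.get_image(n); return im
def K(im):
    f=200/np.tan(np.radians(im["fov_y"])/2); return np.array([[f,0,im["cx"]],[0,f,im["cy"]],[0,0,1]])
def pts(im,uv,d=None):
    uv=np.asarray(uv,float).reshape(-1,2)
    n=cv2.undistortPoints(uv.reshape(-1,1,2),K(im),np.array(im["distortion"])).reshape(-1,2)
    if d is None: d=np.array([im["depth"][int(round(v)),int(round(u))] for u,v in uv])
    p=np.c_[n*np.reshape(d,(-1,1)),d]
    T=im["world_from_camera"]; return p@T[:3,:3].T+T[:3,3]
def onplane(im,uv,z):
    T=im["world_from_camera"]; a=pts(im,uv,np.ones(len(np.reshape(uv,(-1,2))))); o=T[:3,3]
    r=a-o; return o+r*((z-o[2])/r[:,2:])
def proj(im,P):
    T=np.linalg.inv(im["world_from_camera"]); r=cv2.Rodrigues(T[:3,:3])[0]
    return cv2.projectPoints(np.asarray(P,float).reshape(-1,1,3),r,T[:3,3],K(im),np.array(im["distortion"]))[0].reshape(-1,2)
def cloud(im):
    v,u=np.mgrid[0:400,0:640]; return pts(im,np.c_[u.ravel(),v.ravel()],im["depth"].ravel().astype(float)).reshape(400,640,3)
def save(im,name): cv2.imwrite("pics/"+name,im["pixels"][:,:,::-1])
E
python3 - <<'E'
from h import *
s=env.observe();print(s,env.tcp_to_grasp)
for c in("top","scene"):
    im=cam(c);save(im,c+"0.png");C=cloud(im);print(c,im["world_from_camera"][:3,3].round(3),im["fov_y"])
    for q in["bay1","motor1","motor3","key","stand","gauge","sheet","wrench","tube","encoder"]:
        for o in models.outline_of(c,q):
            if o["confidence"]>.3:
                m=o["region"]&(im["depth"]>0);print(q,round(o["confidence"],2),np.round(o["bbox"]),np.median(C[m],0).round(3))
    for q in["bay1_slot","bay1_nest","stand_top","keeper1"]:
        for o in models.tip_of(c,q):print(q,round(o["confidence"],2),np.round(o["at"],1),pts(im,o["at"]).round(3))
E
```

```text
{'time_s': 0.0, 'q': array([-7.95430713e+01,  2.18417048e+01,  7.43854368e+01,  3.71939770e-05,
        8.38596271e+01, -1.23355205e+01]), 'qvel': array([-0.02885394, -0.09237722,  0.07654345,  0.01026269, -0.06019923,
       -0.08687671]), 'joint_efforts': array([-1.46561329e-04, -4.48462701e+01, -2.31274474e+01, -2.21405421e-04,
        4.78870046e-03, -4.63560838e-06]), 'position': array([ 0.21301082, -0.50674796,  0.23070107]), 'tool_rot': array([[ 9.21914284e-01,  3.87393827e-01, -2.74223077e-04],
       [ 3.87393789e-01, -9.21913138e-01,  1.48936408e-03],
       [ 3.24160595e-04, -1.47929834e-03, -9.99998853e-01]]), 'ft_force': array([0.19794613, 0.04814471, 0.5212477 ]), 'wrist_torque': array([ 0.02362047,  0.00429307, -0.01885679]), 'gripper_force': 0.0, 'grip_width': 0.08556138479185231} -0.0187
top [ 0.25  -0.119  1.44 ] 45.50033729470642
bay1 0.96 [215. 218.  24.  82.] [0.507 0.184 0.033]
bay1 0.83 [177. 231.  26.  84.] [0.468 0.294 0.034]
bay1 0.55 [257. 223.  30.  86.] [0.514 0.062 0.032]
motor1 0.71 [392. 207.  18.  19.] [ 0.56  -0.355  0.005]
motor1 0.7 [439. 206.  20.
[... 2210 characters left out ...]
  0.054]
gauge 0.64 [452. 220.  29.  21.] [0.633 0.184 0.023]
sheet 0.86 [254. 248. 132. 110.] [ 0.533 -0.307  0.001]
wrench 0.77 [410. 281.  45.  66.] [ 0.764 -0.005  0.006]
tube 0.62 [306. 188.  21.  28.] [ 0.405 -0.132  0.028]
encoder 0.82 [342. 291.  22.  27.] [ 0.746 -0.163  0.022]
encoder 0.61 [461. 185.  73.  62.] [0.506 0.281 0.031]
bay1_slot 0.58 [453.7 172.5] [[0.467 0.288 0.034]]
bay1_nest 0.91 [476.9 207.9] [[0.609 0.269 0.023]]
bay1_nest 0.45 [451.4 181.2] [[0.494 0.266 0.027]]
stand_top 0.58 [335.4 217.8] [[ 0.589 -0.116  0.078]]
stand_top 0.32 [403.2 235.3] [[0.622 0.051 0.003]]
keeper1 0.5 [399.5 220. ] [[ 1.295 -0.422  0.744]]
keeper1 0.46 [446.5 209.6] [[0.591 0.19  0.023]]
```

```bash
python3 - <<'E'
import cv2
a=cv2.imread("pics/top0.png");cv2.imwrite("pics/top0c.png",cv2.resize(a[130:320,150:470],None,fx=2.5,fy=2.5,interpolation=cv2.INTER_CUBIC))
a=cv2.imread("pics/scene0.png");cv2.imwrite("pics/scene0c.png",cv2.resize(a[150:310,120:520],None,fx=2,fy=2,interpolation=cv2.INTER_CUBIC))
E
```

```text
(no output)
```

View pics/top0c.png

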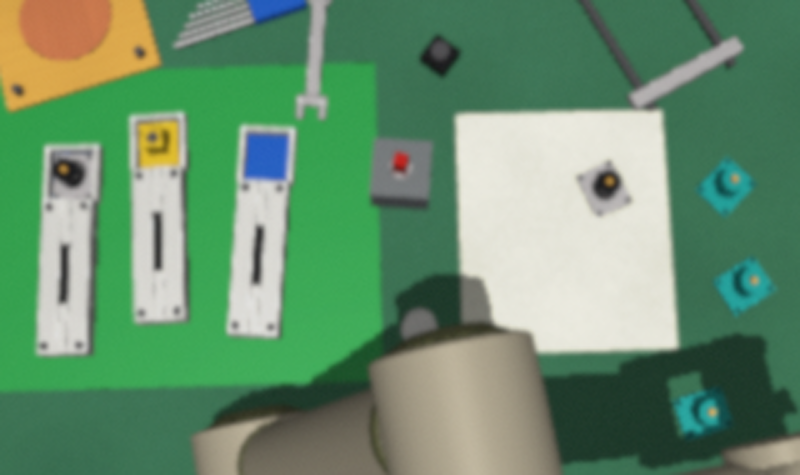

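View pics/scene0c.png

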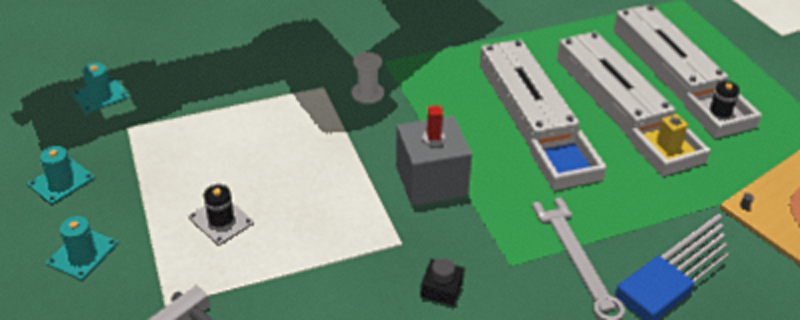

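```bash
python3 - <<'E'
from h import *
im=cam("top");C=cloud(im);px=im["pixels"].astype(int)
Z=C[...,2];v,u=np.mgrid[0:400,0:640]
def rect(m,lab):
    p=C[m][:,:2]*1000; (c,s,a)=cv2.minAreaRect(p.astype(np.float32)); print(lab,m.sum(),np.round(c,1),np.round(s,1),round(a,1),"z",np.median(C[m][:,2]).round(4))
for (a,b) in((160,194),(198,230),(236,272)):
    m=(u>a)&(u<b)&(v>180)&(v<280)&(Z>.028)&(Z<.042)
    n,l,st,ce=cv2.connectedComponentsWithStats(m.astype(np.uint8)); m=l==1+np.argmax(st[1:,4]); 
    rect(m,"bay")
    p=C[m][:,:2]; q=p-p.mean(0); w,V=np.linalg.eigh(q.T@q); d=V[:,1]*np.sign(V[0,1]); t=q@d; print("axis deg",np.degrees(np.arctan2(d[1],d[0])),"extent",np.percentile(t,[0.5,99.5])*1000,p.mean(0))
    dark=m&(px.sum(2)<200)
    if dark.sum()>5:
        p=C[dark][:,:2];p=p[np.abs((p-p.mean(0))@d)<.04];print("slot c",np.median(p,0),dark.sum())
hsv=cv2.cvtColor(im["pixels"],cv2.COLOR_RGB2HSV)
m=(u>375)&(u<410)&(v>190)&(v<225)&((px.max(2)<185))
rect(m&(Z<.012),"motor flange")
m2=m&(Z>.03);print("cyl top",C[m2].mean(0),m2.sum())
m=(u>200)&(u<225)&(v>170)&(v<205)&(hsv[...,1]>150)&(hsv[...,0]<35);rect(m,"gauge");print(C[m&(Z>.035)].mean(0))
m=(hsv[...,0]>100)&(hsv[...,1]>150)&(u>240)&(u<275)&(v>180)&(v<210);rect(m,"blue")
m=(u>295)&(u<325)&(v>180)&(v<215)&(Z>.085);print("key",C[m].mean(0),C[m].max(0),m.sum())
m=(u>290)&(u<330)&(v>180)&(v<220)&(Z>.06)&(Z<.072);rect(m,"stand")
m=(u>165)&(u<200)&(v>185)&(v<215)&(Z>.035);print("m nest",C[m&(px.sum(2)<200)].mean(0))
E
```

```text
bay 1244 [460.  297.3] [185.5  64.7] 0.2 z 0.0347
axis deg 0.7509561413931519 extent [-90.43966636  94.06660076] [0.45775466 0.2970514 ]
slot c [0.46276411 0.29884542] 19
bay 1206 [498.9 187.4] [186.7  62.3] 2.8 z 0.0343
axis deg 2.5997292939218384 extent [-89.83959856  94.11863686] [0.49631056 0.18645118]
slot c [0.4998946  0.18531629] 16
bay 1208 [480.8  65.8] [ 61.3 186. ] 86.7 z 0.0343
axis deg -3.375209518942302 extent [-91.18462733  93.2965126 ] [0.47933725 0.06581569]
slot c [0.48234969 0.06723625] 20
motor flange 156 [ 565.8 -357.9] [59.1 51.3] 23.2 z 0.0027
cyl top [ 0.55503097 -0.35227637  0.07445017] 86
gauge 229 [443.3  59.6] [522.6  60.5] 36.1 z 0.013
[0.61658742 0.18769734 0.07019928]
blue 244 [440.4  -9.6] [435.1  58.5] 22.2 z 0.002
key [ 0.54866432 -0.10841155  0.21818875] [ 0.5866565  -0.09849759  1.44033222] 47
stand 472 [ 578.5 -107.4] [69.9 71. ] 85.2 z 0.065
m nest [0.57976454 0.29013844 0.06828728]
```

Call:
jog_arm:
  plan: "0 0 0 3.8 0 0 0;0 0 0 3.8 0 0 0;0 0 0 3.8 0 0 0;0 0 0 3.8 0 0 0;0 0 0 3.8 0 0 0;0 0 0 3.8 0 0 0;0 0 0 3.8 0 0 0;0 0 0 3.8 0 0 0;0 0 0 3.8 0 0 0;0 0 0 0 0 0 0"
  grip_force: 40

```text
time_s: 2.38
position: [0.5332, -0.3711, 0.2305]
tool_rot: [[0.92, 0.393, 0.001], [0.393, -0.92, 0.001], [0.002, -0.001, -1.0]]
ft_force: [-0.6, 0.1, -0.8]
grip_width: 0.0853
gripper_force: 0.0
```

```bash
cat >> h.py <<'E'
def comp(m):
    n,l,st,ce=cv2.connectedComponentsWithStats(m.astype(np.uint8)); return l==1+np.argmax(st[1:,4])
def rect(p):
    (c,s,a)=cv2.minAreaRect((p[:,:2]*1000).astype(np.float32))
    if s[0]<s[1]: s=s[::-1];a+=90
    return np.round(c,1),np.round(s,1),round((a+90)%180-90,1)
def tool():
    s=env.observe(); R=s["tool_rot"]; print("tcp",s["position"].round(4),"yaw",np.degrees(np.arctan2(R[1,0],R[0,0])).round(2),"F",s["ft_force"].round(1),"w",round(s["grip_width"],4),"gf",round(s["gripper_force"],1),"t",round(s["time_s"],2)); return s["position"],R
def delta(xyz,yaw=None):
    p,R=tool(); print("shift cm",(R.T@(np.array(xyz)-p)*100).round(2),"rz",None if yaw is None else round(-(yaw-np.degrees(np.arctan2(R[1,0],R[0,0]))),2))
E
python3 - <<'E'
from h import *
tool()
im=cam("wrist");save(im,"w1.png");C=cloud(im);Z=C[...,2]
print(im["world_from_camera"].round(3),(im["depth"]==0).mean())
for o in models.outline_of("wrist","motor1"):
    m=o["region"]&(im["depth"]>0);print(o["confidence"],np.round(o["bbox"]),np.median(C[m],0).round(3))
    f=m&(Z>.002)&(Z<.009)
    if f.sum()>50:print("flange",rect(C[f]))
    f=m&(Z>.042)&(Z<.055)
    if f.sum()>20:print("cyl",rect(C[f]))
E
```

```text
tcp [ 0.5332 -0.3711  0.2305] yaw 23.12 F [-0.6  0.1 -0.8] w 0.0853 gf 0.0 t 2.38
[[ 0.394 -0.871 -0.292  0.608]
 [-0.919 -0.374 -0.126 -0.338]
 [ 0.     0.318 -0.948  0.372]
 [ 0.     0.     0.     1.   ]] 0.00396875
0.82 [328. 129.  50.  65.] [ 0.569 -0.357  0.004]
flange (array([ 565.4, -358.6]), array([60.3, 49.2]), 24.6)
cyl (array([ 565.5, -358.7]), array([29.6, 28. ]), 23.0)
0.68 [449. 182.  64.  57.] [ 0.569 -0.503  0.005]
flange (array([ 566.9, -510.7]), array([60.9, 49.6]), -45.5)
cyl (array([ 567. , -510.3]), array([28.3, 28.2]), -75.0)
0.66 [409. 278.  50.  48.] [ 0.448 -0.514  0.004]
flange (array([ 443.2, -525. ]), array([59.6, 51.4]), -60.4)
cyl (array([ 440.9, -518.7]), array([27.1, 15.3]), 25.3)
```

View pics/w1.png

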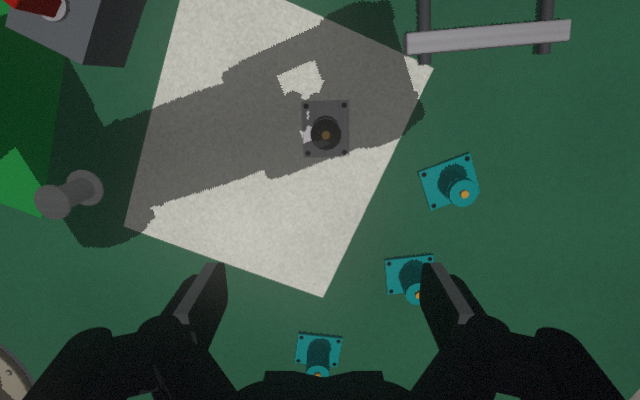

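Call:
jog_arm:
  plan: "0 0 -1.5 3.45 0.12 0 0;0 0 0 0 0 3.9 0;0 0 0 0 0 3.9 0;0 0 0 0 0 3.9 0;0 0 0 0 0 3.9 0;0 0 0 0 0 3 0;0 0 0 0 0 2 0;0 0 0 0 0 0 0;0 0 0 0 0 0 0"

```text
time_s: 3.23
position: [0.5597, -0.3631, 0.0254]
tool_rot: [[0.912, 0.41, -0.001], [0.41, -0.912, 0.001], [-0.001, -0.001, -1.0]]
ft_force: [-0.4, -0.2, 0.7]
grip_width: 0.0855
gripper_force: 0.0
```

```bash
python3 - <<'E'
from h import *
delta([.5655,-.3586,.0225],24.6)
E
```

```text
tcp [ 0.5597 -0.3631  0.0254] yaw 24.21 F [-0.4 -0.2  0.7] w 0.0855 gf 0.0 t 3.23
shift cm [ 0.71 -0.17  0.29] rz -0.39
```

Call:
jog_arm:
  plan: "0 0 0 0.5 -0.15 0.2 0;0 0 0 0 0 0 0;0 0 0 0 0 0 0"

```text
time_s: 3.48
position: [0.5652, -0.3591, 0.025]
tool_rot: [[0.911, 0.412, 0.002], [0.412, -0.911, -0.002], [0.001, 0.002, -1.0]]
ft_force: [-0.1, 0.5, -0.7]
grip_width: 0.0853
gripper_force: 0.0
```

```bash
python3 - <<'E'
from h import *
delta([.5655,-.3586,.0225],24.6)
E
```

```text
tcp [ 0.5652 -0.3591  0.025 ] yaw 24.31 F [-0.1  0.5 -0.7] w 0.0853 gf 0.0 t 3.48
shift cm [ 0.05 -0.04  0.25] rz -0.29
```

Call:
jog_arm:
  plan: "0 0 0 0 0 0.2 0;0 0 0 0 0 0 255;0 0 0 0 0 0 255;0 0 0 0 0 0 255;0 0 0 0 0 0 255;0 0 0 0 0 0 255;0 0 0 0 0 0 255;0 0 0 0 0 0 255;0 0 0 0 0 0 255"
  grip_force: 50

```text
time_s: 4.23
position: [0.5647, -0.359, 0.0216]
tool_rot: [[0.911, 0.411, 0.001], [0.411, -0.911, -0.0], [0.0, 0.001, -1.0]]
ft_force: [0.3, -0.3, 3.1]
grip_width: 0.0286
gripper_force: 49.7
```

```bash
python3 - <<'E'
from h import *
tool()
E
```

```text
tcp [ 0.5647 -0.359   0.0216] yaw 24.29 F [ 0.3 -0.3  3.1] w 0.0286 gf 49.7 t 4.23
```

Call:
jog_arm:
  plan: "0 0 0 0 0 2 255;0 0 0 0 0 -2 255;0 0 0 0 0 -3.5 255;0 0 7 0 0 -3.6 255;0 0 7 0 0 -3.6 255;0 0 7 0 0 -3.6 255;0 0 6.9 0 0 -3.6 255;0 0 0 0 0 0 255"

```text
time_s: 4.9
position: [0.5661, -0.3602, 0.2082]
tool_rot: [[0.998, -0.069, 0.009], [-0.069, -0.998, -0.008], [0.01, 0.008, -1.0]]
ft_force: [0.3, 0.2, -0.0]
grip_width: 0.0286
gripper_force: 77.1
```

Call:
jog_arm:
  plan: "0 0 0 -0.6 -4.06 0 255;0 0 0 -0.6 -4.06 0 255;0 0 0 -0.6 -4.06 0 255;0 0 0 -0.6 -4.06 0 255;0 0 0 -0.6 -4.06 0 255;0 0 0 -0.6 -4.06 0 255;0 0 0 -0.6 -4.06 0 255;0 0 0 -0.6 -4.06 0 255;0 0 0 -0.6 -4.06 0 255;0 0 0 0 0 0 255"

```text
time_s: 5.73
position: [0.532, 0.0155, 0.2]
tool_rot: [[0.998, -0.056, -0.002], [-0.056, -0.998, 0.002], [-0.002, -0.002, -1.0]]
ft_force: [0.4, 0.0, -1.3]
grip_width: 0.0284
gripper_force: 76.9
```

```bash
python3 - <<'E'
from h import *
p,R=tool()
im=cam("scene");C=cloud(im);save(im,"s2.png");d=im["depth"]
m=(d>0)&(np.abs(C[...,0]-p[0])<.05)&(np.abs(C[...,1]-p[1])<.05)&(C[...,2]<p[2]+.03)&(C[...,2]>.06)
q=C[m];z0=q[:,2].min();print("lowest",z0-p[2],np.percentile(q[:,2],2)-p[2])
v,u=proj(im,[p])[0][::-1];a=im["pixels"][:,:,::-1]
v,u=int(v),int(u);cv2.imwrite("pics/s2c.png",cv2.resize(a[max(0,v-60):v+60,max(0,u-80):u+80],None,fx=4,fy=4,interpolation=cv2.INTER_CUBIC))
im=cam("wrist");save(im,"w2.png");C=cloud(im);Z=C[...,2]
hsv=cv2.cvtColor(im["pixels"],cv2.COLOR_RGB2HSV)
m=(hsv[...,0]>100)&(hsv[...,0]<125)&(hsv[...,1]>130)&(np.abs(Z)<.015)&(C[...,1]>0)&(C[...,1]<.12)&(C[...,0]<.66)
m=comp(m);print("blue",rect(C[m]),np.median(Z[m]))
m=(im["depth"]>0)&(np.abs(Z-.035)<.005)&(C[...,1]>0)&(C[...,1]<.12);m=comp(m);print("housing",rect(C[m]))
m=(im["depth"]>0)&(np.abs(Z-.022)<.004)&(C[...,1]>0)&(C[...,1]<.12)&(C[...,0]>.57);print("walls",rect(C[m]))
E
```

```text
tcp [0.532  0.0155 0.2   ] yaw -3.23 F [ 0.4  0.  -1.3] w 0.0284 gf 76.9 t 5.73
lowest -0.00653634843808798 -0.005095965730268853
blue (array([607.5,  59.3]), array([64.5, 53.7]), -3.0) 0.0014998016792130975
housing (array([491.6,  64.3]), array([166.6,  60.4]), -3.0)
walls (array([608.5,  58.4]), array([71.9, 67.7]), -3.5)
```

View pics/s2c.png

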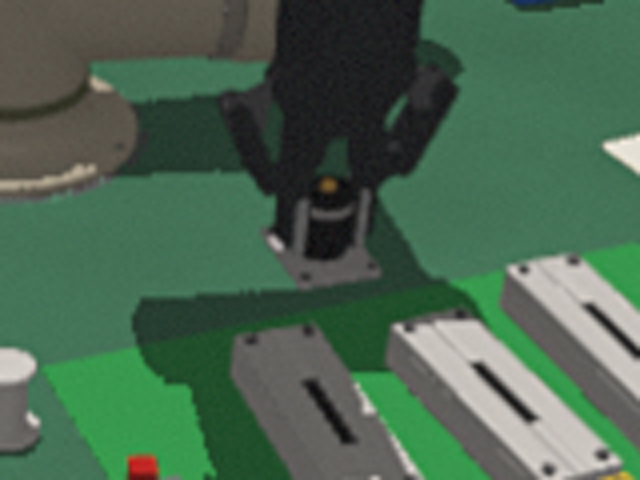

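View pics/w2.png

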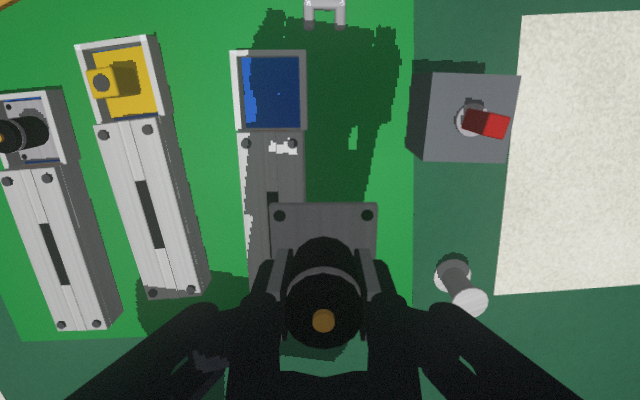

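Call:
jog_arm:
  plan: "0 0 0 -1.8 1.8 0 255;0 0 0 -1.8 1.8 0 255;0 0 0 -1.8 1.8 -0.1 255;0 0 0 0 0 3.5 255;0 0 0 0 0 3.5 255;0 0 0 0 0 3.5 255;0 0 0 0 0 3.5 255;0 0 0 0 0 3 255;0 0 0 0 0 0 255;0 0 0 0 0 0 255"

```text
time_s: 6.67
position: [0.476, -0.0421, 0.0308]
tool_rot: [[0.998, -0.064, -0.003], [-0.064, -0.998, 0.001], [-0.003, -0.001, -1.0]]
ft_force: [0.0, -0.6, -1.2]
grip_width: 0.0285
gripper_force: 76.8
```

Call:
jog_arm:
  plan: "0 0 0 0 0 1.2 255;0 0 0 0 0 0.8 255;0 0 0 0 0 0.2 255;0 0 0 0 0 0 255;0 0 0 0 0 0 255"

```text
time_s: 7.08
position: [0.4768, -0.0415, 0.0102]
tool_rot: [[0.998, -0.063, 0.001], [-0.063, -0.998, -0.0], [0.001, 0.0, -1.0]]
ft_force: [-0.3, 0.0, -0.6]
grip_width: 0.0282
gripper_force: 76.9
```

Call:
jog_arm:
  plan: "0 0 0 0 0 0.2 255;0 0 0 0 0 0 255;0 0 0 0 0 0 255"

```text
time_s: 7.33
position: [0.4764, -0.0413, 0.0076]
tool_rot: [[0.998, -0.063, 0.0], [-0.063, -0.998, -0.0], [0.0, 0.0, -1.0]]
ft_force: [-0.3, -1.0, -1.3]
grip_width: 0.0285
gripper_force: 76.9
```

Call:
jog_arm:
  plan: "0 0 0 0 0 0.1 255;0 0 0 0 0 0 255;0 0 0 0 0 0 255"

```text
time_s: 7.58
position: [0.4765, -0.0413, 0.0068]
tool_rot: [[0.998, -0.063, 0.001], [-0.063, -0.998, -0.0], [0.001, 0.0, -1.0]]
ft_force: [-1.9, -0.4, 5.4]
grip_width: 0.0285
gripper_force: 77.6
```

Call:
jog_arm:
  plan: "0 0 0 0 0 0 110;0 0 0 0 0 0 110;0 0 0 0 0 0 110;0 0 0 0 0 0 110;0 0 0 0 0 -0.8 110;0 0 0 0 0 -0.8 110;0 0 0 0 0 0 110;0 0 0 0 0 0 110"

```text
time_s: 8.25
position: [0.4767, -0.0414, 0.023]
tool_rot: [[0.998, -0.063, 0.002], [-0.063, -0.998, -0.001], [0.002, 0.0, -1.0]]
ft_force: [-0.4, -0.4, -0.5]
grip_width: 0.0486
gripper_force: 0.0
```

Call:
jog_arm:
  plan: "0 0 0 0 0 0 255;0 0 0 0 0 0 255;0 0 0 0 0 0 255;0 0 0 0 0 0 255;0 0 0 0 0 0 255;0 0 0 0 0 0 255"
  grip_force: 60

```text
time_s: 8.75
position: [0.4763, -0.0413, 0.0226]
tool_rot: [[0.998, -0.063, 0.0], [-0.063, -0.998, -0.0], [0.0, 0.0, -1.0]]
ft_force: [-2.0, 0.1, 6.5]
grip_width: 0.0284
gripper_force: 58.7
```

Call:
jog_arm:
  plan: "0 0 0 0 0 -2.5 255;0 0 0 0 0 -3.5 255;0 0 0 0 0 -2 255;0 0 0 2.47 -2.17 0 255;0 0 0 2.47 -2.17 0 255;0 0 0 2.47 -2.17 0 255;0 0 0 2.47 -2.17 0 255;0 0 0 2.47 -2.17 0 255;0 0 0 0 0 0 255;0 0 0 0 0 0 255"

```text
time_s: 9.58
position: [0.6066, 0.0602, 0.1011]
tool_rot: [[0.998, -0.061, -0.002], [-0.061, -0.998, 0.0], [-0.002, 0.0, -1.0]]
ft_force: [-0.8, 0.0, -2.1]
grip_width: 0.028
gripper_force: 59.6
```

```bash
python3 - <<'E'
from h import *
delta([.6067,.059,.05],-3.2)
im=cam("wrist");save(im,"w3.png");C=cloud(im);Z=C[...,2];p=env.observe()["position"]
m=(im["depth"]>0)&(np.abs(C[...,0]-p[0])<.05)&(np.abs(C[...,1]-p[1])<.05)&(np.abs(Z-p[2]+.017)<.008);print("flange",rect(C[m]),np.median(Z[m]))
m=(im["depth"]>0)&(np.abs(Z-.022)<.004)&(C[...,1]>0)&(C[...,1]<.12)&(C[...,0]>.57);print("walls",rect(C[m]),m.sum())
E
```

```text
tcp [0.6066 0.0602 0.1011] yaw -3.5 F [-0.8  0.  -2.1] w 0.028 gf 59.6 t 9.58
shift cm [0.02 0.12 5.11] rz -0.3
flange (array([619.8,  60.2]), array([50.2, 32.6]), 87.1) 0.08193092228205498
walls (array([609.8,  57.9]), array([70.3, 67.4]), -3.0) 1600
```

View pics/w3.png

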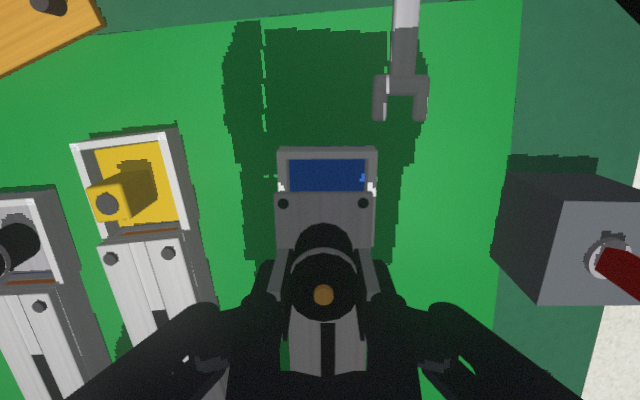

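Call:
jog_arm:
  plan: "0 0 -0.4 0.12 0.18 0 255;0 0 0 0 0 2.5 255;0 0 0 0 0 2.2 255;0 0 0 0 0 0.8 255;0 0 0 0 0 0.5 255;0 0 0 0 0 0.4 255;0 0 0 0 0 0.3 255;0 0 0 0 0 0 255"

```text
time_s: 10.3
position: [0.6076, 0.0572, 0.0356]
tool_rot: [[0.998, -0.056, 0.0], [-0.056, -0.998, -0.0], [0.0, 0.0, -1.0]]
ft_force: [-0.5, -0.3, -2.0]
grip_width: 0.028
gripper_force: 59.6
```

Call:
jog_arm:
  plan: "0 0 0 0 -0.08 0.3 255;0 0 0 0 0 0.3 255;0 0 0 0 0 0.3 255;0 0 0 0 0 0 255;0 0 0 0 0 0 255"

```text
time_s: 10.72
position: [0.6075, 0.0582, 0.0262]
tool_rot: [[0.998, -0.056, -0.0], [-0.056, -0.998, 0.0], [-0.0, -0.0, -1.0]]
ft_force: [-0.2, -1.1, -1.9]
grip_width: 0.028
gripper_force: 59.6
```

Call:
jog_arm:
  plan: "0 0 0 0 0 0.1 255;0 0 0 0 0 0 255;0 0 0 0 0 0 255"

```text
time_s: 10.97
position: [0.6078, 0.0581, 0.0256]
tool_rot: [[0.998, -0.056, 0.001], [-0.056, -0.998, -0.0], [0.001, 0.0, -1.0]]
ft_force: [-1.1, 1.0, 0.6]
grip_width: 0.0284
gripper_force: 60.0
```

Call:
jog_arm:
  plan: "0 0 0 0 0 0 90;0 0 0 0 0 0 90;0 0 0 0 0 0 90;0 0 0 0 0 -1 90;0 0 0 0 0 -3.5 0;0 0 0 0 -2 -4 0;0 0 -2 0 -4 -4 0;0 0 -2 -1.5 -3.8 0 0;0 0 -2 -1.5 -3 0 0;0 0 0 0 0 0 0"

```text
time_s: 11.8
position: [0.5781, 0.1792, 0.1385]
tool_rot: [[0.998, 0.056, 0.0], [0.056, -0.998, 0.001], [0.0, -0.001, -1.0]]
ft_force: [0.1, 0.3, 0.4]
grip_width: 0.0854
gripper_force: 0.0
```

```bash
python3 - <<'E'
from h import *
delta([.6254,.193,.05],2.7)
im=cam("wrist");save(im,"w4.png");C=cloud(im);Z=C[...,2];D=im["depth"]>0;hsv=cv2.cvtColor(im["pixels"],cv2.COLOR_RGB2HSV)
y=D&(hsv[...,0]>18)&(hsv[...,0]<35)&(hsv[...,1]>130)&(abs(C[...,1]-.19)<.05)&(abs(C[...,0]-.62)<.05)
print("gauge top",rect(C[y&(Z>.044)&(Z<.054)]),"plate",rect(C[y&(Z>.006)&(Z<.016)]))
for n,(cx,cy) in dict(A=(.587,.298),C=(.607,.059)).items():
    m=D&(abs(C[...,0]-cx)<.05)&(abs(C[...,1]-cy)<.05)
    for a,b in((.044,.056),(.005,.0115)):
        k=m&(Z>a)&(Z<b)&(abs(C[...,0]-cx)<.033)&(abs(C[...,1]-cy)<.027);print(n,a,k.sum(),rect(C[k]) if k.sum()>20 else"",np.median(Z[k]))
        if a<.01 and k.sum()>50:
            A=np.c_[C[k][:,:2]-[cx,cy],np.ones(k.sum())];print("plane",np.linalg.lstsq(A,Z[k],rcond=None)[0])
E
```

```text
tcp [0.5781 0.1792 0.1385] yaw 3.18 F [0.1 0.3 0.4] w 0.0854 gf 0.0 t 11.8
shift cm [ 4.8  -1.1   8.86] rz 0.48
gauge top (array([626.3, 193.4]), array([23.7, 23.6]), -86.6) plate (array([626.4, 193.4]), array([59.4, 49.2]), 4.1)
A 0.044 1310 (array([588. , 299.2]), array([29.8, 29.4]), -89.5) 0.04645049517365897
A 0.005 2484 (array([585.9, 300.3]), array([63.8, 48.7]), 0.5) 0.006517199414714153
plane [-0.01225871  0.00480107  0.00677957]
C 0.044 1335 (array([607.4,  59.3]), array([29.9, 29.4]), 73.3) 0.0466838211155329
C 0.005 2501 (array([606.1,  57.1]), array([63.9, 50.7]), -0.5) 0.006750733860345082
plane [-0.01009251  0.00040723  0.0069242 ]
```

View pics/w4.png

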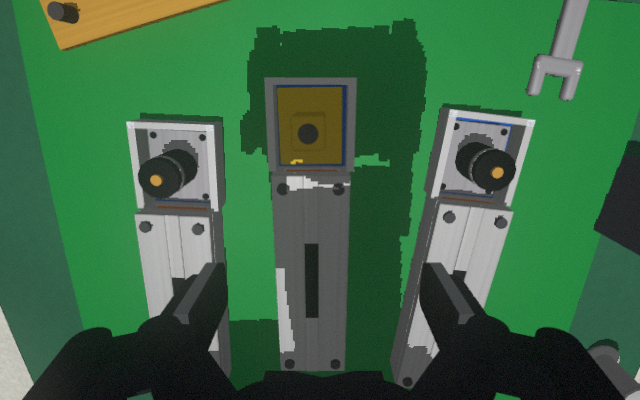

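Call:
jog_arm:
  plan: "0 0 -0.8 2.5 -0.6 0 60;0 0 0 2.4 -0.55 0 60;0 0 0 0 0 3.5 60;0 0 0 0 0 3.5 60;0 0 0 0 0 2.5 60;0 0 0 0 0 1.5 60;0 0 0 0 0 0 60;0 0 0 0 0 0 60"

```text
time_s: 12.52
position: [0.6293, 0.1877, 0.0272]
tool_rot: [[0.998, 0.062, -0.001], [0.062, -0.998, -0.0], [-0.001, 0.0, -1.0]]
ft_force: [0.6, -0.8, 1.7]
grip_width: 0.0653
gripper_force: 0.0
```

Call:
jog_arm:
  plan: "0 0 0 -0.26 -0.58 0 60;0 0 0 0 0 0 60;0 0 0 0 0 0 255;0 0 0 0 0 0 255;0 0 0 0 0 0 255;0 0 0 0 0 0 255;0 0 0 0 0 0 255;0 0 0 0 0 0 255"

```text
time_s: 13.18
position: [0.6264, 0.194, 0.0278]
tool_rot: [[0.998, 0.063, 0.001], [0.063, -0.998, -0.0], [0.001, 0.0, -1.0]]
ft_force: [-0.6, -0.8, 5.6]
grip_width: 0.0226
gripper_force: 60.1
```

Call:
jog_arm:
  plan: "0 0 0 0 0 -2 255;0 0 0 0 0 -3.5 255;0 0 0 0 0 -4 255;0 0 0 0 0 -4 255;0 0 0 0 0 -2 255;0 0 0 -1.3 3.88 0 255;0 0 0 -1.3 3.88 0 255;0 0 0 -1.3 3.88 0 255;0 0 0 -1.3 3.88 0 255;0 0 0 -1.3 3.88 0 255"

```text
time_s: 14.02
position: [0.5722, -0.005, 0.1817]
tool_rot: [[0.998, 0.063, -0.001], [0.063, -0.998, 0.0], [-0.001, -0.0, -1.0]]
ft_force: [1.1, -0.5, -1.6]
grip_width: 0.0227
gripper_force: 59.3
```

Call:
jog_arm:
  plan: "0 0 0 -1.3 3.88 0 255;0 0 0 -1.3 3.88 0 255;0 0 0 -1.3 3.88 0 255;0 0 0 -1.3 3.88 0 255;0 0 0 -1.3 3.88 0 255;0 0 0 -1.3 3.88 0 255;0 0 0 -1.3 3.88 0 255;0 0 0 0 0 0 255;0 0 0 0 0 0 255"

```text
time_s: 14.77
position: [0.4986, -0.2821, 0.1813]
tool_rot: [[0.998, 0.059, -0.001], [0.059, -0.998, 0.001], [-0.001, -0.001, -1.0]]
ft_force: [0.1, 0.5, -0.4]
grip_width: 0.0227
gripper_force: 59.4
```

Call:
jog_arm:
  plan: "0 0 0 0 0 3.8 255;0 0 0 0 0 3.8 255;0 0 0 0 0 3.8 255;0 0 0 0 0 2.5 255;0 0 0 0 0 1 255;0 0 0 0 0 0.4 255;0 0 0 0 0 0.2 255;0 0 0 0 0 0 255;0 0 0 0 0 0 255"

```text
time_s: 15.52
position: [0.5002, -0.2807, 0.0286]
tool_rot: [[0.998, 0.063, 0.002], [0.063, -0.998, -0.002], [0.002, 0.002, -1.0]]
ft_force: [0.7, -0.9, -0.8]
grip_width: 0.023
gripper_force: 59.5
```

Call:
jog_arm:
  plan: "0 0 0 0 0 0.2 255;0 0 0 0 0 0 255;0 0 0 0 0 0 255"

```text
time_s: 15.77
position: [0.4996, -0.2805, 0.0255]
tool_rot: [[0.998, 0.063, 0.001], [0.063, -0.998, -0.0], [0.001, 0.001, -1.0]]
ft_force: [0.2, -0.6, -1.2]
grip_width: 0.0226
gripper_force: 59.5
```

Call:
jog_arm:
  plan: "0 0 0 0 0 0.1 255;0 0 0 0 0 0 255;0 0 0 0 0 0 255"

```text
time_s: 16.02
position: [0.4996, -0.2806, 0.0248]
tool_rot: [[0.998, 0.063, 0.001], [0.063, -0.998, -0.001], [0.001, 0.001, -1.0]]
ft_force: [-1.5, 0.7, 6.1]
grip_width: 0.0227
gripper_force: 60.4
```

Call:
jog_arm:
  plan: "0 0 0 0 0 0 0;0 0 0 0 0 0 0;0 0 0 0 0 0 0;0 0 0 0 0 -2 0;0 0 0 0 0 -4 0;0 0 0 0 0 -4 0;0 0 0 0 0 -4 0;0 0 0 0 0 -4 0;0 0 0 0.5 -3 -3 0;0 0 0 0.5 -4 0 0"

```text
time_s: 16.85
position: [0.5066, -0.213, 0.2392]
tool_rot: [[0.998, 0.059, 0.009], [0.059, -0.998, -0.007], [0.009, 0.008, -1.0]]
ft_force: [1.7, 0.6, -0.2]
grip_width: 0.0856
gripper_force: 0.0
```

Call:
jog_arm:
  plan: "0 0 0 0.5 -4 0 0;0 0 0 0.5 -4 0 0;0 0 0 0.5 -2 0 0;0 0 0 0 0 0 0;0 0 0 0 0 0 0"

```text
time_s: 17.27
position: [0.5138, -0.1089, 0.2334]
tool_rot: [[0.998, 0.065, 0.0], [0.065, -0.998, -0.0], [0.0, 0.0, -1.0]]
ft_force: [1.0, -0.1, 0.0]
grip_width: 0.0853
gripper_force: 0.0
```

```bash
python3 - <<'E'
from h import *
tool()
im=cam("wrist");save(im,"w5.png");C=cloud(im);Z=C[...,2];D=im["depth"]>0;hsv=cv2.cvtColor(im["pixels"],cv2.COLOR_RGB2HSV)
near=D&(abs(C[...,0]-.578)<.06)&(abs(C[...,1]+.107)<.06)
r=near&((hsv[...,0]<8)|(hsv[...,0]>172))&(hsv[...,1]>150)
print("key",rect(C[r&(Z>.1)]),np.percentile(Z[r],[2,98]),rect(C[r]))
s=near&(Z>.06)&(Z<.0675);print("stand",rect(C[comp(s)]))
y=D&(hsv[...,0]>18)&(hsv[...,0]<35)&(hsv[...,1]>130)&(abs(C[...,1]+.28)<.05)&(abs(C[...,0]-.5)<.05)
if y.sum()>50: print("gauge",rect(C[y&(Z>.04)]),rect(C[y&(Z<.015)]))
im=cam("top");C=cloud(im);Z=C[...,2]
r=(im["depth"]>0)&(Z>.1)&(Z<.12)&(abs(C[...,0]-.578)<.02)&(abs(C[...,1]+.107)<.02);print(rect(C[r]) if r.sum()>5 else 0)
E
```

```text
tcp [ 0.5138 -0.1089  0.2334] yaw 3.72 F [ 1.  -0.1  0. ] w 0.0853 gf 0.0 t 17.27
key (array([ 556.7, -105.4]), array([119.8,  65.2]), -87.1) [0.10483332 0.11017674] (array([ 556.7, -105.4]), array([119.8,  65.2]), -87.1)
stand (array([ 579.9, -108. ]), array([71. , 70.4]), -4.5)
gauge (array([ 500.6, -279.2]), array([23.5, 22.3]), -86.2) (array([ 500.6, -281. ]), array([58.8, 53.4]), 3.9)
0
```

View pics/w5.png

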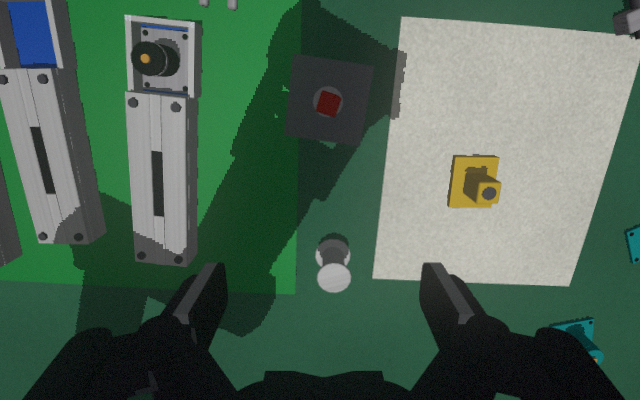

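```bash
python3 - <<'E'
from h import *
im=cam("wrist");C=cloud(im);Z=C[...,2];p=im["pixels"].astype(int)
v,u=np.mgrid[0:400,0:640]
r=(abs(u-328)<22)&(abs(v-103)<22)&(Z>.1)&(Z<.116);
print("key",r.sum(),rect(C[r]))
c=(abs(u-328)<30)&(abs(v-103)<30)&(p[...,0]>1.6*p[...,1]);print(c.sum(),rect(onplane(im,np.c_[u[c],v[c]],.110)))
E
```

```text
key 453 (array([ 579.9, -107.9]), array([16., 16.]), 74.9)
452 (array([ 580.5, -107.7]), array([16.3, 15.5]), -15.6)
```

Call:
jog_arm:
  plan: "0 0 0 3.3 0.16 0 0;0 0 0 3.3 0.16 0 0;0 0 6.5 0 0 2.5 0;0 0 6.5 0 0 2.5 0;0 0 6 0 0 2.5 0;0 0 0 0 0 3 0;0 0 0 0 0 0 0;0 0 0 0 0 0 0"

```text
time_s: 18.08
position: [0.5794, -0.1098, 0.1277]
tool_rot: [[0.964, -0.266, -0.002], [-0.266, -0.964, 0.001], [-0.003, -0.0, -1.0]]
ft_force: [1.4, -0.9, 0.8]
grip_width: 0.0855
gripper_force: 0.0
```

```bash
python3 - <<'E'
from h import *
delta([.580,-.108,.075],-15.3)
E
```

```text
tcp [ 0.5794 -0.1098  0.1277] yaw -15.45 F [ 1.4 -0.9  0.8] w 0.0855 gf 0.0 t 18.08
shift cm [ 0.03 -0.19  5.27] rz -0.15
```

Call:
jog_arm:
  plan: "0 0 -0.1 0.03 -0.17 2 0;0 0 0 0 0 2 0;0 0 0 0 0 1.2 0;0 0 0 0 0 0 0;0 0 0 0 0 0 255;0 0 0 0 0 0 255;0 0 0 0 0 0 255;0 0 0 0 0 0 255;0 0 0 0 0 0 255;0 0 0 0 0 0 255"
  grip_force: 60

```text
time_s: 18.92
position: [0.5808, -0.1075, 0.077]
tool_rot: [[0.965, -0.264, 0.001], [-0.264, -0.965, -0.0], [0.001, 0.0, -1.0]]
ft_force: [-1.5, -0.6, 0.2]
grip_width: 0.0151
gripper_force: 58.4
```

Call:
jog_arm:
  plan: "0 0 0 0 0 0 255;0 0 0 0 0 0 255"

```text
time_s: 19.08
position: [0.5808, -0.1074, 0.0769]
tool_rot: [[0.965, -0.264, 0.001], [-0.264, -0.965, -0.0], [0.001, 0.0, -1.0]]
ft_force: [-1.2, -0.1, 6.1]
grip_width: 0.0152
gripper_force: 58.8
```

Call:
jog_arm:
  plan: "0 0 0 0 0 -2 255;0 0 0 0 0 -3.5 255;0 0 0 0 0 -3.5 255;0 0 -6 0 0 -0.5 255;0 0 -6.1 0 0 0 255;0 0 0 -2.3 -2.8 0 255;0 0 0 -2.3 -2.8 0 255;0 0 0 -2.3 -2.8 0 255;0 0 0 -2.3 -2.8 0 255;0 0 0 -2.3 -2.8 0 255"

```text
time_s: 19.92
position: [0.4721, 0.04, 0.171]
tool_rot: [[0.998, -0.056, -0.001], [-0.056, -0.998, 0.0], [-0.001, -0.0, -1.0]]
ft_force: [1.5, 0.8, -0.1]
grip_width: 0.0155
gripper_force: 58.8
```

Call:
jog_arm:
  plan: "0 0 0 -2.2 -2.8 0 255;0 0 0 0 0 0 255;0 0 0 0 0 0 255;0 0 0 0 0 0 255"

```text
time_s: 20.25
position: [0.4535, 0.0678, 0.1714]
tool_rot: [[0.998, -0.056, 0.0], [-0.056, -0.998, -0.0], [0.001, 0.0, -1.0]]
ft_force: [0.3, -1.0, -1.1]
grip_width: 0.015
gripper_force: 59.0
```

```bash
cat > slot.py <<'E'
from h import *
import sys
def run(name,nx,ny,yaw):
    p,R=tool();im=cam("wrist");save(im,name);C=cloud(im);Z=C[...,2];D=im["depth"]>0;px=im["pixels"].astype(int)
    h=np.array([np.cos(np.radians(yaw)),np.sin(np.radians(yaw))]);l=np.array([-h[1],h[0]]);o=np.array([nx,ny])-.1265*h
    q=C[...,:2]-o;X=q@h;Y=q@l
    top=D&(abs(Z-.035)<.005)&(abs(Y)<.034)&(abs(X)<.1)
    for a in np.arange(-.09,.095,.02):
        k=top&(abs(X-a)<.01)
        if k.sum()>30: print("X",round(a,3),"Y edges",np.percentile(Y[k],[1,99]).round(4),end="; ")
        d=D&(abs(Z-.033)<.008)&(abs(Y)<.012)&(abs(X-a)<.01)&(abs(X)<.045)&(px.sum(2)<110)
        if d.sum()>10: print("slot",d.sum(),np.percentile(Y[d],[3,50,97]).round(4),np.percentile(X[d],[1,99]).round(4),end="")
        print()
E
python3 -c "
from slot import *
run('w6.png',.6075,.0592,-3.2)"
```

```text
tcp [0.4535 0.0678 0.1714] yaw -3.19 F [ 0.3 -1.  -1.1] w 0.015 gf 59.0 t 20.25
X -0.09 Y edges [-0.0314  0.028 ]; 
X -0.07 Y edges [-0.0309  0.0278]; 
X -0.05 Y edges [-0.0307  0.0278]; 
X -0.03 Y edges [-0.0308  0.028 ]; slot 170 [-0.0053 -0.0009  0.0033] [-0.0332 -0.0203]
X -0.01 Y edges [-0.0307  0.0278]; slot 279 [-0.0059 -0.0009  0.0033] [-0.0199 -0.0002]
X 0.01 Y edges [-0.0306  0.0279]; slot 290 [-0.0057 -0.0008  0.0033] [0.0005 0.0196]
X 0.03 Y edges [-0.0306  0.0281]; slot 285 [-0.0056 -0.0007  0.0041] [0.0202 0.0369]
X 0.05 Y edges [-0.0298  0.0283]; 
X 0.07 Y edges [-0.0298  0.0284]; 
X 0.09 Y edges [-0.0297  0.0287];
```

View pics/w6.png

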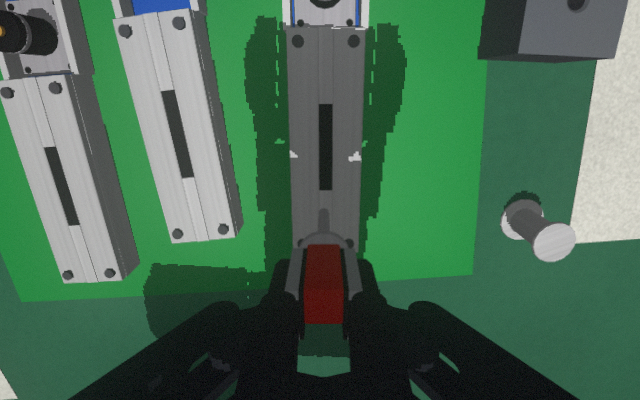

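Call:
jog_arm:
  plan: "0 0 0 0 0.06 2.5 255;0 0 0 0 0 2.5 255;0 0 0 0 0 1 255;0 0 0 0 0 0.6 255;0 0 0 0 0 0.4 255;0 0 0 0 0 0 255;0 0 0 0 0 0 255"

```text
time_s: 20.88
position: [0.4536, 0.0671, 0.1018]
tool_rot: [[0.998, -0.056, 0.001], [-0.056, -0.998, -0.0], [0.001, 0.0, -1.0]]
ft_force: [-0.5, -1.3, -1.3]
grip_width: 0.0151
gripper_force: 59.0
```

Call:
jog_arm:
  plan: "0 0 0 0 0 0.3 255;0 0 0 0 0 0 255;0 0 0 0 0 0 255"

```text
time_s: 21.13
position: [0.4532, 0.0674, 0.0986]
tool_rot: [[0.998, -0.056, 0.001], [-0.056, -0.998, -0.0], [0.001, 0.0, -1.0]]
ft_force: [-0.4, -0.7, -1.5]
grip_width: 0.0152
gripper_force: 59.0
```

Call:
jog_arm:
  plan: "0 0 0 0 0 0.2 255;0 0 0 0 0 0 255;0 0 0 0 0 0 255"

```text
time_s: 21.38
position: [0.4534, 0.0674, 0.0965]
tool_rot: [[0.998, -0.056, 0.001], [-0.056, -0.998, -0.0], [0.001, 0.0, -1.0]]
ft_force: [0.8, 0.2, 0.4]
grip_width: 0.0154
gripper_force: 59.4
```

Call:
jog_arm:
  plan: "0 0 0 0 0 0.06 255;0 0 0 0 0 0 255;0 0 0 0 0 0 255"

```text
time_s: 21.63
position: [0.4535, 0.0674, 0.0962]
tool_rot: [[0.998, -0.056, 0.001], [-0.056, -0.998, -0.0], [0.001, 0.0, -1.0]]
ft_force: [0.7, -0.2, 4.1]
grip_width: 0.0152
gripper_force: 59.9
```

Call:
jog_arm:
  plan: "0 0 0 0.2 0 0 255;0 0 0 0 0 0 255"

```text
time_s: 21.8
position: [0.4554, 0.0673, 0.0957]
tool_rot: [[0.998, -0.056, 0.001], [-0.056, -0.998, -0.0], [0.001, 0.0, -1.0]]
ft_force: [1.2, -0.0, -0.8]
grip_width: 0.0151
gripper_force: 59.1
```

Call:
jog_arm:
  plan: "0 0 0 0.2 0 0 255;0 0 0 0 0 0 255"

```text
time_s: 21.97
position: [0.4572, 0.0672, 0.0955]
tool_rot: [[0.998, -0.056, -0.0], [-0.056, -0.998, 0.0], [-0.0, -0.0, -1.0]]
ft_force: [0.6, -0.4, -1.9]
grip_width: 0.0148
gripper_force: 59.1
```

Call:
jog_arm:
  plan: "0 0 0 0.2 0 0 255;0 0 0 0 0 0 255"

```text
time_s: 22.13
position: [0.4593, 0.0671, 0.0956]
tool_rot: [[0.998, -0.056, -0.0], [-0.056, -0.998, 0.0], [-0.0, -0.0, -1.0]]
ft_force: [-0.1, 0.2, -1.2]
grip_width: 0.0153
gripper_force: 59.1
```

Call:
jog_arm:
  plan: "0 0 0 0 0 0.2 255;0 0 0 0 0 0 255;0 0 0 0 0 0 255"

```text
time_s: 22.38
position: [0.4589, 0.0671, 0.0935]
tool_rot: [[0.998, -0.056, -0.001], [-0.056, -0.998, 0.0], [-0.001, -0.0, -1.0]]
ft_force: [0.6, 0.1, -1.9]
grip_width: 0.0152
gripper_force: 59.1
```

Call:
jog_arm:
  plan: "0 0 0 0 0 0.3 255;0 0 0 0 0 0.3 255;0 0 0 0 0 0 255;0 0 0 0 0 0 255"

```text
time_s: 22.72
position: [0.4589, 0.0671, 0.0875]
tool_rot: [[0.998, -0.056, -0.001], [-0.056, -0.998, 0.0], [-0.001, -0.0, -1.0]]
ft_force: [-0.8, -0.1, -1.5]
grip_width: 0.0152
gripper_force: 59.1
```

Call:
jog_arm:
  plan: "0 0 0 0.6 0 0 255;0 0 0 0.6 0 0 255;0 0 0 0.6 0 0 255;0 0 0 0.6 0 0 255;0 0 0 0.6 0 0 255;0 0 0 0 0 0 255"

```text
time_s: 23.22
position: [0.4884, 0.0655, 0.0871]
tool_rot: [[0.998, -0.056, -0.004], [-0.056, -0.998, 0.0], [-0.004, -0.0, -1.0]]
ft_force: [-6.4, 0.5, 1.9]
grip_width: 0.0155
gripper_force: 59.0
```

Call:
jog_arm:
  plan: "0 0 0 0.5 0 0 255;0 0 0 0.5 0 0 255;0 0 0 0.4 0 0 255;0 0 0 0.3 0 0 255;0 0 0 0 0 0 255;0 0 0 0 0 0 255"

```text
time_s: 23.72
position: [0.5072, 0.0644, 0.0884]
tool_rot: [[0.998, -0.056, 0.003], [-0.056, -0.998, -0.0], [0.003, -0.0, -1.0]]
ft_force: [2.1, -0.2, 2.7]
grip_width: 0.0155
gripper_force: 59.3
```

Call:
jog_arm:
  plan: "0 0 0 0.2 0 0 255;0 0 0 0 0 0 255;0 0 0 0 0 0 255"

```text
time_s: 23.97
position: [0.5085, 0.0643, 0.0881]
tool_rot: [[0.998, -0.056, 0.001], [-0.056, -0.998, -0.0], [0.001, 0.0, -1.0]]
ft_force: [0.1, 0.1, 4.7]
grip_width: 0.0151
gripper_force: 59.2
```

Call:
jog_arm:
  plan: "0 0 0 0.2 0 0 255;0 0 0 0 0 0 255;0 0 0 0 0 0 255"

```text
time_s: 24.22
position: [0.51, 0.0642, 0.0879]
tool_rot: [[0.998, -0.056, -0.0], [-0.056, -0.998, -0.0], [-0.0, 0.0, -1.0]]
ft_force: [-2.3, 0.9, 5.9]
grip_width: 0.0152
gripper_force: 59.4
```

```bash
python3 - <<'E'
from h import *
im=cam("wrist");a=im["pixels"][:,:,::-1]
sc=cam("scene");b=sc["pixels"][:,:,::-1]
u,v=proj(sc,[[.56,.06,.05]])[0].astype(int)
A=a[0:400,180:480];B=cv2.resize(b[v-60:v+40,u-60:u+65],(500,400),interpolation=cv2.INTER_CUBIC)
cv2.imwrite("pics/w7.png",np.hstack([A,B]))
E
```

```text
(no output)
```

View pics/w7.png

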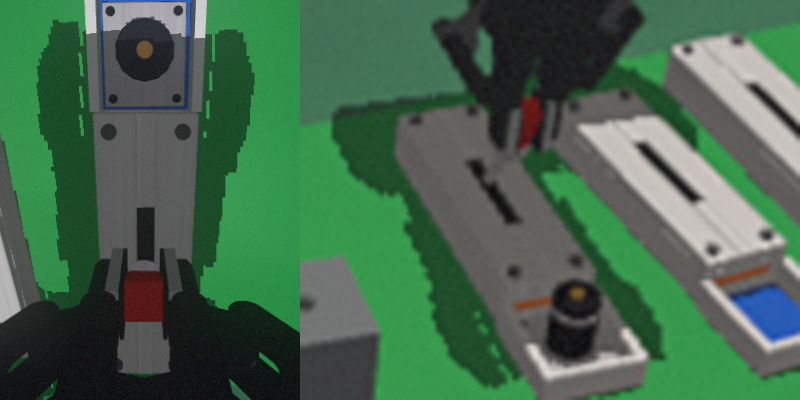

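Call:
jog_arm:
  plan: "0 0 0 0 0 -0.3 255;0 0 0 0 0 -0.3 255;0 0 0 0 0 0 255;0 0 0 0 0 0 255;0 0 0 -0.6 0 0 255;0 0 0 -0.6 0 0 255;0 0 0 -0.6 0 0 255;0 0 0 -0.4 0 0 255;0 0 0 0 0 0 255"
  grip_force: 25

```text
time_s: 25.07
position: [0.4883, 0.0655, 0.0942]
tool_rot: [[0.998, -0.056, 0.003], [-0.056, -0.998, -0.0], [0.003, -0.0, -1.0]]
ft_force: [2.8, 0.7, -2.1]
grip_width: 0.0151
gripper_force: 58.2
```

```bash
python3 - <<'E'
from h import *
p,R=tool()
for n in("scene","wrist"):
    im=cam(n);C=cloud(im);px=im["pixels"].astype(int);D=im["depth"]>0
    r=D&(px[...,0]>1.7*px[...,1])&(px[...,0]>40)&(np.linalg.norm(C-[p[0],p[1],p[2]+.02],axis=2)<.06)
    q=C[r]; 
    if len(q)>10: print(n,len(q),"rel tcp mean",((q.mean(0)-p)*1000).round(1),"min",((q.min(0)-p)*1000).round(1),"max",((q.max(0)-p)*1000).round(1))
    print(n,"keeper orange?")
im=cam("scene");u,v=proj(im,[p])[0].astype(int);b=im["pixels"][:,:,::-1]
cv2.imwrite("pics/s8.png",cv2.resize(b[v-40:v+40,u-50:u+50],None,fx=6,fy=6,interpolation=cv2.INTER_CUBIC))
E
```

```text
tcp [0.4883 0.0655 0.0942] yaw -3.21 F [ 2.8  0.7 -2.1] w 0.0151 gf 58.2 t 25.07
scene 56 rel tcp mean [ 3.2  0.5 22.7] min [ -5.7 -11.7  -4.1] max [12.9  7.7 44.6]
scene keeper orange?
wrist 2022 rel tcp mean [ 2.   0.6 26.7] min [-6.4 -7.1 -5.4] max [ 9.5  8.6 34.2]
wrist keeper orange?
```

View pics/s8.png

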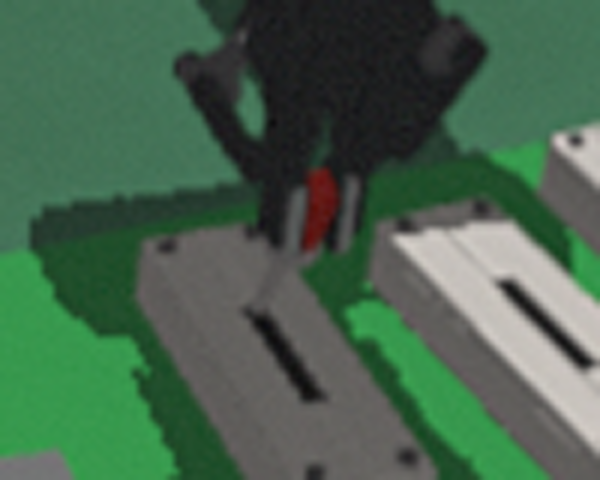

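Call:
jog_arm:
  plan: "0 0 0 -0.5 0 -0.18 255;0 0 0 -0.5 0 -0.16 255;0 0 0 -0.5 0 -0.12 255;0 0 0 -0.4 0 -0.1 255;0 0 0 -0.5 0 -0.1 255;0 0 0 -0.5 0 -0.07 255;0 0 0 -0.4 0 -0.04 255;0 0 0 0 0 0 255;0 0 0 0 0 0 255"

```text
time_s: 25.97
position: [0.4561, 0.0671, 0.1021]
tool_rot: [[0.998, -0.056, 0.003], [-0.056, -0.998, -0.0], [0.003, 0.0, -1.0]]
ft_force: [4.9, -0.4, 1.3]
grip_width: 0.0148
gripper_force: 58.7
```

```bash
cat > key.py <<'E'
from h import *
p,R=tool()
im=cam("wrist");C=cloud(im);px=im["pixels"].astype(int);D=im["depth"]>0
q=(C-p)@R
r=D&(px[...,0]>1.7*px[...,1])&(px[...,0]>40)&(abs(q[...,0])<.05)&(abs(q[...,1])<.012)&(q[...,2]<.01)&(q[...,2]>-.06)
Q=q[r]
# surface normals: front face points (x up)
for a,b in((-.06,-.035),(-.035,-.025),(-.025,-.015),(-.015,-.005),(-.005,.01)):
    k=(Q[:,2]>a)&(Q[:,2]<b)
    if k.sum()>5: print(a,b,k.sum(),"x tool mm",np.percentile(Q[k][:,0]*1000,[5,50,95]).round(1),"z",(np.median(Q[k][:,2])*1000).round(1))
s=D&(abs(q[...,1])<.006)&(q[...,2]>.006)&(q[...,2]<.036+.03)&(abs(q[...,0])<.05);S=q[s]
for a in np.arange(.0,.06,.01):
    k=(S[:,2]>a)&(S[:,2]<a+.01)
    if k.sum()>5: print("shaft z",a.round(3),k.sum(),np.percentile(S[k][:,0]*1000,[5,50,95]).round(1),np.percentile(S[k][:,1]*1000,[5,50,95]).round(1))
E
python3 key.py
```

```text
tcp [0.4561 0.0671 0.1021] yaw -3.21 F [ 4.9 -0.4  1.3] w 0.0148 gf 58.7 t 25.97
-0.035 -0.025 1657 x tool mm [-6.4  2.   7.8] z -30.7
-0.025 -0.015 435 x tool mm [6.7 7.2 7.8] z -20.3
-0.015 -0.005 369 x tool mm [6.1 6.7 7.2] z -10.3
-0.005 0.01 350 x tool mm [5.4 6.  6.7] z 0.6
shaft z 0.0 224 [ 5.2  6.8 10.3] [-5.3 -0.4  5.5]
shaft z 0.01 137 [ 5.8  9.2 10.5] [-5.3  0.1  5. ]
shaft z 0.03 9 [-1.4 -0.7 -0.4] [-2.4 -0.9  1.2]
shaft z 0.04 63 [-3.3 -1.5 -0.8] [-3.8 -0.3  2.6]
shaft z 0.05 53 [-4.3 -2.7 -2. ] [-3.6 -0.8  2.6]
```

Call:
jog_arm:
  plan: "0 0 0 -0.5 0 0 255;0 0 0 0 0 0 255;0 0 0 0 0 0 255;0 0 0 0.3 0 0 255;0 0 0 0 0 0 255"
  grip_force: 120

```text
time_s: 26.43
position: [0.4528, 0.0674, 0.1012]
tool_rot: [[0.998, -0.056, -0.002], [-0.056, -0.998, 0.0], [-0.002, 0.0, -1.0]]
ft_force: [1.6, -0.7, 0.4]
grip_width: 0.0143
gripper_force: 117.2
```

```bash
python3 key.py
```

```text
tcp [0.4528 0.0674 0.1012] yaw -3.21 F [ 1.6 -0.7  0.4] w 0.0143 gf 117.2 t 26.43
-0.035 -0.025 1561 x tool mm [-6.8  2.   7.8] z -30.5
-0.025 -0.015 446 x tool mm [6.9 7.4 8. ] z -20.2
-0.015 -0.005 368 x tool mm [6.8 7.3 7.9] z -10.2
-0.005 0.01 369 x tool mm [6.6 7.1 7.6] z 1.0
shaft z 0.0 244 [ 6.7  8.5 11.7] [-5.2 -0.4  5.5]
shaft z 0.01 113 [ 6.7 10.8 12.1] [-5.3  0.1  5.1]
shaft z 0.03 29 [0.8 1.8 2.3] [-2.9 -0.3  2.1]
shaft z 0.04 65 [-0.4  1.   1.8] [-3.8 -0.8  2.6]
shaft z 0.05 65 [-1.3  0.6  1.4] [-3.3 -0.2  2.9]
```

Call:
jog_arm:
  plan: "0 0 0 0.1 0 0.2 255;0 0 0 0 0 0 255;0 0 0 0 0 0 255"

```text
time_s: 26.73
position: [0.4534, 0.0675, 0.099]
tool_rot: [[0.998, -0.056, -0.002], [-0.056, -0.998, 0.0], [-0.002, -0.0, -1.0]]
ft_force: [-0.0, -0.3, -1.2]
grip_width: 0.014
gripper_force: 117.2
```

Call:
jog_arm:
  plan: "0 0 0 0 0 0.1 255;0 0 0 0 0 0 255;0 0 0 0 0 0 255"

```text
time_s: 26.98
position: [0.4538, 0.0674, 0.0983]
tool_rot: [[0.998, -0.056, -0.001], [-0.056, -0.998, 0.0], [-0.001, -0.0, -1.0]]
ft_force: [-0.8, -0.0, -1.2]
grip_width: 0.0139
gripper_force: 117.2
```

Call:
jog_arm:
  plan: "0 0 0 0 0 0.1 255;0 0 0 0 0 0 255;0 0 0 0 0 0 255"

```text
time_s: 27.23
position: [0.4541, 0.0674, 0.0975]
tool_rot: [[0.998, -0.056, 0.0], [-0.056, -0.998, 0.0], [-0.0, -0.0, -1.0]]
ft_force: [-0.8, -0.1, -0.3]
grip_width: 0.0139
gripper_force: 117.3
```

Call:
jog_arm:
  plan: "0 0 0 0 0 0.1 255;0 0 0 0 0 0 255;0 0 0 0 0 0 255"

```text
time_s: 27.48
position: [0.4543, 0.0674, 0.097]
tool_rot: [[0.998, -0.056, 0.001], [-0.056, -0.998, -0.0], [0.001, 0.0, -1.0]]
ft_force: [-1.4, -0.8, 6.2]
grip_width: 0.0141
gripper_force: 118.7
```

Call:
jog_arm:
  plan: "0 0 0 0.2 0 -0.03 255;0 0 0 0 0 0 255"

```text
time_s: 27.65
position: [0.4567, 0.0672, 0.0969]
tool_rot: [[0.998, -0.056, 0.001], [-0.056, -0.998, -0.0], [0.001, 0.0, -1.0]]
ft_force: [2.0, -0.6, -0.9]
grip_width: 0.014
gripper_force: 117.6
```

Call:
jog_arm:
  plan: "0 0 0 0.2 0 0 255;0 0 0 0 0 0 255"

```text
time_s: 27.82
position: [0.4583, 0.0671, 0.0966]
tool_rot: [[0.998, -0.056, -0.0], [-0.056, -0.998, 0.0], [-0.0, -0.0, -1.0]]
ft_force: [0.4, -0.1, -1.7]
grip_width: 0.0136
gripper_force: 117.6
```

Call:
jog_arm:
  plan: "0 0 0 0.2 0 0 255;0 0 0 0 0 0 255"

```text
time_s: 27.98
position: [0.4603, 0.067, 0.0966]
tool_rot: [[0.998, -0.056, -0.0], [-0.056, -0.998, 0.0], [-0.0, -0.0, -1.0]]
ft_force: [-0.1, -0.3, -0.5]
grip_width: 0.0143
gripper_force: 117.6
```

Call:
jog_arm:
  plan: "0 0 0 0.2 0 0 255;0 0 0 0 0 0 255"

```text
time_s: 28.15
position: [0.4624, 0.0669, 0.0967]
tool_rot: [[0.998, -0.056, 0.0], [-0.056, -0.998, 0.0], [0.0, -0.0, -1.0]]
ft_force: [0.6, -0.7, -1.4]
grip_width: 0.0141
gripper_force: 117.6
```

Call:
jog_arm:
  plan: "0 0 0 0.2 0 0 255;0 0 0 0 0 0 255"

```text
time_s: 28.32
position: [0.4644, 0.0668, 0.0968]
tool_rot: [[0.998, -0.056, 0.0], [-0.056, -0.998, 0.0], [0.0, -0.0, -1.0]]
ft_force: [1.0, -0.1, 0.6]
grip_width: 0.014
gripper_force: 117.6
```

Call:
jog_arm:
  plan: "0 0 0 -0.45 0 0 255;0 0 0 0 0 0 255;0 0 0 0 0 0.2 255;0 0 0 0 0 0 255;0 0 0 0 0 0 255"

```text
time_s: 28.73
position: [0.4595, 0.0671, 0.0946]
tool_rot: [[0.998, -0.056, -0.0], [-0.056, -0.998, 0.0], [-0.0, -0.0, -1.0]]
ft_force: [-0.2, 0.8, -1.2]
grip_width: 0.0144
gripper_force: 117.6
```

Call:
jog_arm:
  plan: "0 0 0 0 0 0.4 255;0 0 0 0 0 0.4 255;0 0 0 0 0 0 255;0 0 0 0 0 0 255"

```text
time_s: 29.07
position: [0.4595, 0.0671, 0.0864]
tool_rot: [[0.998, -0.056, -0.001], [-0.056, -0.998, 0.0], [-0.001, -0.0, -1.0]]
ft_force: [0.7, -0.0, -0.1]
grip_width: 0.0146
gripper_force: 117.6
```

Call:
jog_arm:
  plan: "0 0 0 0.3 0 0 255;0 0 0 0.3 0 0 255;0 0 0 0.3 0 0 255;0 0 0 0.3 0 0 255;0 0 0 0 0 0 255"

```text
time_s: 29.48
position: [0.47, 0.0666, 0.0864]
tool_rot: [[0.998, -0.056, -0.005], [-0.056, -0.998, 0.0], [-0.005, -0.0, -1.0]]
ft_force: [-6.1, 0.7, 2.8]
grip_width: 0.014
gripper_force: 117.6
```

```bash
python3 key.py
```

```text
tcp [0.47   0.0666 0.0864] yaw -3.2 F [-6.1  0.7  2.8] w 0.014 gf 117.6 t 29.48
-0.035 -0.025 1560 x tool mm [-6.7  1.8  7.9] z -30.5
-0.025 -0.015 437 x tool mm [6.9 7.5 8. ] z -20.3
-0.015 -0.005 356 x tool mm [6.7 7.2 7.7] z -10.4
-0.005 0.01 360 x tool mm [6.3 6.9 7.4] z 0.7
shaft z 0.0 223 [ 6.2  8.1 11.3] [-5.3  0.1  5.3]
shaft z 0.01 138 [ 6.  10.3 11.6] [-5.4 -0.4  5.5]
shaft z 0.03 18 [0.1 0.8 1.6] [-3.2 -0.8  2.1]
shaft z 0.04 62 [-1.2  0.3  1.3] [-3.8 -0.3  2.7]
shaft z 0.05 1731 [-0.6 24.3 47.5] [-5.5  0.2  5.4]
```

Call:
jog_arm:
  plan: "0 0 0 0.3 0 0 255;0 0 0 0.3 0 0 255;0 0 0 0.3 0 0 255;0 0 0 0.3 0 0 255;0 0 0 0.3 0 0 255;0 0 0 0 0 0 255"

```text
time_s: 30.03
position: [0.4848, 0.0658, 0.0863]
tool_rot: [[0.998, -0.056, -0.006], [-0.056, -0.998, 0.001], [-0.006, -0.0, -1.0]]
ft_force: [-7.5, 0.6, 2.8]
grip_width: 0.0139
gripper_force: 117.8
```

```bash
python3 key.py|head -6
```

```text
tcp [0.4848 0.0658 0.0863] yaw -3.2 F [-7.5  0.6  2.8] w 0.0139 gf 117.8 t 30.03
-0.035 -0.025 1563 x tool mm [-6.7  2.   7.9] z -30.5
-0.025 -0.015 437 x tool mm [6.9 7.4 8. ] z -20.3
-0.015 -0.005 352 x tool mm [6.6 7.2 7.8] z -10.4
-0.005 0.01 358 x tool mm [6.3 6.9 7.5] z 0.6
shaft z 0.0 237 [ 6.2  8.  11.2] [-5.3  0.1  5.4]
```

Call:
jog_arm:
  plan: "0 0 0 0.3 0 0 255;0 0 0 0.3 0 0 255;0 0 0 0.3 0 0 255;0 0 0 0.3 0 0 255;0 0 0 0.3 0 0 255;0 0 0 0.3 0 0 255;0 0 0 0.3 0 0 255;0 0 0 0.2 0 0 255;0 0 0 0 0 0 255"

```text
time_s: 30.83
position: [0.5077, 0.0645, 0.0863]
tool_rot: [[0.998, -0.056, -0.006], [-0.056, -0.998, 0.0], [-0.006, -0.0, -1.0]]
ft_force: [-7.2, 0.4, 2.8]
grip_width: 0.0141
gripper_force: 117.8
```

Call:
jog_arm:
  plan: "0 0 0 0.2 0 0 255;0 0 0 0 0 0 255;0 0 0 0 0 0 255"

```text
time_s: 31.08
position: [0.5095, 0.0645, 0.0863]
tool_rot: [[0.998, -0.056, -0.006], [-0.056, -0.998, 0.001], [-0.006, -0.0, -1.0]]
ft_force: [-8.1, 0.6, 2.8]
grip_width: 0.014
gripper_force: 117.8
```

Call:
jog_arm:
  plan: "0 0 0 0.1 0 0 255;0 0 0 0 0 0 255;0 0 0 0 0 0 255"

```text
time_s: 31.33
position: [0.5104, 0.0644, 0.0863]
tool_rot: [[0.998, -0.056, -0.006], [-0.056, -0.998, 0.001], [-0.006, -0.0, -1.0]]
ft_force: [-8.2, 0.6, 2.9]
grip_width: 0.0142
gripper_force: 117.8
```

Call:
jog_arm:
  plan: "0 0 0 0.1 0 0 255;0 0 0 0 0 0 255;0 0 0 0 0 0 255"

```text
time_s: 31.58
position: [0.5114, 0.0644, 0.0863]
tool_rot: [[0.998, -0.056, -0.006], [-0.056, -0.998, 0.0], [-0.006, -0.0, -1.0]]
ft_force: [-8.5, 0.4, 3.0]
grip_width: 0.0141
gripper_force: 117.8
```

Call:
jog_arm:
  plan: "0 0 0 0.1 0 0 255;0 0 0 0 0 0 255;0 0 0 0 0 0 255"

```text
time_s: 31.83
position: [0.5123, 0.0643, 0.0863]
tool_rot: [[0.998, -0.056, -0.006], [-0.056, -0.998, 0.001], [-0.006, -0.0, -1.0]]
ft_force: [-8.8, 1.0, 3.2]
grip_width: 0.0142
gripper_force: 117.8
```

Call:
jog_arm:
  plan: "0 0 0 0.1 0 0 255;0 0 0 0 0 0 255;0 0 0 0 0 0 255"

```text
time_s: 32.08
position: [0.5133, 0.0642, 0.0863]
tool_rot: [[0.998, -0.056, -0.006], [-0.056, -0.998, 0.0], [-0.006, -0.0, -1.0]]
ft_force: [-7.9, 0.6, 2.6]
grip_width: 0.014
gripper_force: 117.8
```

Call:
jog_arm:
  plan: "0 0 0 0.15 0 0 255;0 0 0 0 0 0 255;0 0 0 0 0 0 255"

```text
time_s: 32.33
position: [0.5148, 0.0641, 0.0863]
tool_rot: [[0.998, -0.056, -0.006], [-0.056, -0.998, 0.0], [-0.006, -0.0, -1.0]]
ft_force: [-7.5, -0.0, 3.4]
grip_width: 0.0138
gripper_force: 117.8
```

```bash
python3 key.py|head -6; cat > keep.py <<'E'
from h import *
def keeper(nx,ny,yaw):
    h=np.array([np.cos(np.radians(yaw)),np.sin(np.radians(yaw))]);l=np.array([-h[1],h[0]]);o=np.array([nx,ny])-.1265*h
    for n in("wrist","scene"):
        im=cam(n);C=cloud(im);px=im["pixels"].astype(int)
        q=C[...,:2]-o;X=q@h;Y=q@l;Z=C[...,2]
        m=(im["depth"]>0)&(px[...,0]>1.35*px[...,1])&(px[...,1]>1.1*px[...,2])&(X>.08)&(X<.125)&(abs(Y)<.03)&(Z>.005)&(Z<.028)
        if m.sum()>3: print(n,m.sum(),"X",np.percentile(X[m]*1000,[5,50,95]).round(1),"Z",np.median(Z[m]).round(4),"Y",np.percentile(Y[m]*1000,[2,98]).round(1))
E
python3 -c "
from keep import *
keeper(.6075,.0592,-3.0)"
```

```text
tcp [0.5148 0.0641 0.0863] yaw -3.19 F [-7.5 -0.   3.4] w 0.0138 gf 117.8 t 32.33
-0.035 -0.025 1563 x tool mm [-6.8  1.9  7.9] z -30.5
-0.025 -0.015 438 x tool mm [6.9 7.5 8. ] z -20.4
-0.015 -0.005 368 x tool mm [6.6 7.2 7.7] z -10.5
-0.005 0.01 350 x tool mm [6.3 6.9 7.4] z 0.7
shaft z 0.0 207 [ 6.3  7.9 11.2] [-5.3  0.1  5.5]
wrist 1625 X [ 94.4 100.8 106.6] Z 0.0175 Y [-20.7  19.3]
scene 48 X [ 95.7 103.1 109.9] Z 0.0187 Y [-23.7  -3.1]
```

Call:
jog_arm:
  plan: "0 0 0 0.1 0 0 255;0 0 0 0 0 0 255;0 0 0 0 0 0 255"

```text
time_s: 32.73
position: [0.5152, 0.0642, 0.0862]
tool_rot: [[0.998, -0.055, -0.008], [-0.055, -0.998, 0.001], [-0.008, -0.0, -1.0]]
ft_force: [-10.9, 0.8, 5.8]
grip_width: 0.0138
gripper_force: 117.9
```

Call:
jog_arm:
  plan: "0 0 0 0.1 0 0 255;0 0 0 0 0 0 255;0 0 0 0 0 0 255"

```text
time_s: 32.98
position: [0.5156, 0.0642, 0.0862]
tool_rot: [[0.998, -0.055, -0.009], [-0.055, -0.998, 0.001], [-0.009, -0.0, -1.0]]
ft_force: [-11.6, 0.3, 8.0]
grip_width: 0.0143
gripper_force: 118.2
```

Call:
jog_arm:
  plan: "0 0 0 0.1 0 0 255;0 0 0 0 0 0 255;0 0 0 0 0 0 255"

```text
time_s: 33.23
position: [0.5159, 0.0642, 0.086]
tool_rot: [[0.998, -0.055, -0.011], [-0.055, -0.998, 0.001], [-0.011, -0.0, -1.0]]
ft_force: [-13.8, 0.7, 7.4]
grip_width: 0.0145
gripper_force: 118.4
```

Call:
jog_arm:
  plan: "0 0 0 -0.35 0 0 255;0 0 0 0 0 -1 255;0 0 0 0 0 -2.5 255;0 0 -3.7 0 0 -4 255;0 0 0 -1.18 -3.34 0 255;0 0 0 -1.17 -3.34 0 255;0 0 0 -1.17 -3.34 0 255;0 0 0 -1.17 -3.34 0 255;0 0 0 -1.17 -3.34 0 255;0 0 0 -1.17 -3.34 0 255"

```text
time_s: 34.07
position: [0.444, 0.2652, 0.162]
tool_rot: [[1.0, 0.008, 0.001], [0.008, -1.0, 0.0], [0.001, -0.0, -1.0]]
ft_force: [0.9, -0.1, -0.8]
grip_width: 0.0143
gripper_force: 117.3
```

Call:
jog_arm:
  plan: "0 0 0 -1.17 -3.34 0 255;0 0 0 0 0 0 255;0 0 0 0 0 0 255;0 0 0 0 0 0 255"

```text
time_s: 34.4
position: [0.4328, 0.2968, 0.1617]
tool_rot: [[1.0, 0.009, 0.0], [0.009, -1.0, -0.0], [0.0, 0.0, -1.0]]
ft_force: [-0.2, -0.8, -1.1]
grip_width: 0.0143
gripper_force: 117.5
```

```bash
python3 -c "
from slot import *
run('w9.png',.5865,.2985,0.5)
import key"
```

```text
tcp [0.4328 0.2968 0.1617] yaw 0.51 F [-0.2 -0.8 -1.1] w 0.0143 gf 117.5 t 34.4
X -0.09 Y edges [-0.0299  0.0295]; 
X -0.07 Y edges [-0.03    0.0291]; 
X -0.05 Y edges [-0.0295  0.0291]; 
X -0.03 Y edges [-0.0295  0.0292]; slot 145 [-0.0045 -0.0003  0.0046] [-0.0319 -0.0201]
X -0.01 Y edges [-0.0293  0.0291]; slot 259 [-0.0044 -0.0003  0.0046] [-0.0195 -0.0002]
X 0.01 Y edges [-0.0294  0.0292]; slot 301 [-0.0042  0.0005  0.0053] [0.0005 0.0197]
X 0.03 Y edges [-0.0293  0.0293]; slot 299 [-0.0041  0.0006  0.0052] [0.0203 0.038 ]
X 0.05 Y edges [-0.0287  0.0295]; 
X 0.07 Y edges [-0.0286  0.0296]; 
X 0.09 Y edges [-0.0285  0.0297]; 
tcp [0.433  0.2963 0.1617] yaw 0.45 F [ 0.9 -0.6 -1.3] w 0.0144 gf 117.5 t 34.45
-0.035 -0.025 1550 x tool mm [-6.8  1.9  7.8] z -30.5
-0.025 -0.015 450 x tool mm [7.  7.5 8.1] z -20.4
-0.015 -0.005 349 x tool mm [6.8 7.3 7.8] z -10.2
-0.005 0.01 373 x tool mm [6.6 7.1 7.7] z 1.1
shaft z 0.0 244 [ 6.6  8.5 11.6] [-5.3  0.   5.4]
shaft z 0.01 121 [ 6.6 10.9 12. ] [-5.4  0.   5.4]
shaft z 0.03 26 [0.7 1.6 2.3] [-3.1 -0.3  1.4]
shaft z 0.04 65 [-0.6  0.8  1.6] [-3.8 -0.9  2.6]
shaft z 0.05 63 [-1.7  0.5  1.2] [-3.4 -0.3  2.7]
```

View pics/w9.png

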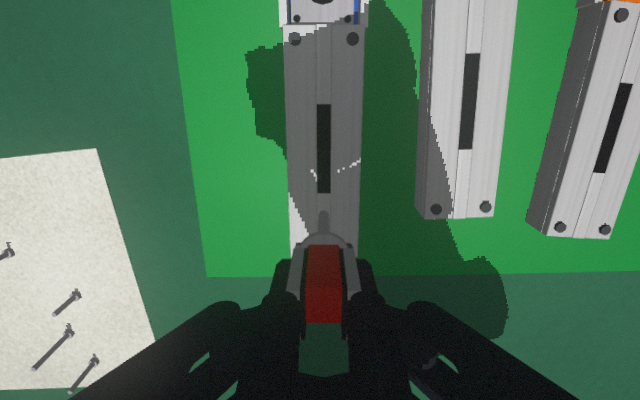

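Call:
jog_arm:
  plan: "0 0 -0.5 0 -0.06 2 255;0 0 0 0 0 2 255;0 0 0 0 0 1 255;0 0 0 0 0 0.6 255;0 0 0 0 0 0.4 255;0 0 0 0 0 0.2 255;0 0 0 0 0 0 255;0 0 0 0 0 0 255"

```text
time_s: 35.17
position: [0.4328, 0.2975, 0.1003]
tool_rot: [[1.0, 0.017, 0.001], [0.017, -1.0, 0.0], [0.001, -0.0, -1.0]]
ft_force: [-0.2, 1.3, -1.6]
grip_width: 0.0144
gripper_force: 117.5
```

Call:
jog_arm:
  plan: "0 0 0 0 0 0.15 255;0 0 0 0 0 0 255;0 0 0 0 0 0 255"

```text
time_s: 35.42
position: [0.4327, 0.2976, 0.0985]
tool_rot: [[1.0, 0.017, 0.001], [0.017, -1.0, 0.0], [0.001, -0.0, -1.0]]
ft_force: [0.8, 0.2, -1.0]
grip_width: 0.014
gripper_force: 117.5
```

Call:
jog_arm:
  plan: "0 0 0 0 0 0.1 255;0 0 0 0 0 0 255;0 0 0 0 0 0 255"

```text
time_s: 35.67
position: [0.4327, 0.2977, 0.0974]
tool_rot: [[1.0, 0.017, 0.001], [0.017, -1.0, 0.0], [0.001, -0.0, -1.0]]
ft_force: [0.7, -1.0, 0.1]
grip_width: 0.0141
gripper_force: 117.5
```

Call:
jog_arm:
  plan: "0 0 0 0 0 0.06 255;0 0 0 0 0 0 255;0 0 0 0 0 0 255"

```text
time_s: 35.92
position: [0.4328, 0.2977, 0.0971]
tool_rot: [[1.0, 0.017, 0.001], [0.017, -1.0, 0.0], [0.001, -0.0, -1.0]]
ft_force: [-0.1, -0.3, 5.2]
grip_width: 0.0144
gripper_force: 118.1
```

Call:
jog_arm:
  plan: "0 0 0 0.2 0 -0.02 255;0 0 0 0 0 0 255"

```text
time_s: 36.08
position: [0.434, 0.2976, 0.097]
tool_rot: [[1.0, 0.017, -0.001], [0.017, -1.0, 0.0], [-0.001, -0.0, -1.0]]
ft_force: [-2.3, 0.5, 5.9]
grip_width: 0.014
gripper_force: 118.3
```

Call:
jog_arm:
  plan: "0 0 0 0.2 0 0 255;0 0 0 0 0 0 255"

```text
time_s: 36.25
position: [0.4356, 0.2976, 0.097]
tool_rot: [[1.0, 0.017, -0.002], [0.017, -1.0, -0.0], [-0.002, 0.0, -1.0]]
ft_force: [-3.1, -0.5, 7.1]
grip_width: 0.0141
gripper_force: 118.5
```

Call:
jog_arm:
  plan: "0 0 0 0.2 0 0 255;0 0 0 0 0 0 255"

```text
time_s: 36.42
position: [0.4373, 0.2976, 0.097]
tool_rot: [[1.0, 0.017, -0.003], [0.017, -1.0, -0.0], [-0.003, 0.0, -1.0]]
ft_force: [-4.4, -0.4, 7.7]
grip_width: 0.0144
gripper_force: 118.6
```

Call:
jog_arm:
  plan: "0 0 0 0.2 0 0 255;0 0 0 0 0 0 255"

```text
time_s: 36.58
position: [0.4392, 0.2976, 0.0969]
tool_rot: [[1.0, 0.017, -0.003], [0.017, -1.0, -0.0], [-0.003, 0.0, -1.0]]
ft_force: [-4.5, -1.0, 7.8]
grip_width: 0.0143
gripper_force: 118.6
```

Call:
jog_arm:
  plan: "0 0 0 0.2 0 -0.05 255;0 0 0 0 0 0 255"

```text
time_s: 36.75
position: [0.4423, 0.2977, 0.0973]
tool_rot: [[1.0, 0.017, -0.001], [0.017, -1.0, -0.0], [-0.001, 0.0, -1.0]]
ft_force: [-0.3, 0.5, 2.4]
grip_width: 0.0143
gripper_force: 118.0
```

Call:
jog_arm:
  plan: "0 0 0 0.2 0 0 255;0 0 0 0 0 0 255"

```text
time_s: 36.92
position: [0.4446, 0.2977, 0.0973]
tool_rot: [[1.0, 0.017, -0.0], [0.017, -1.0, -0.0], [-0.0, 0.0, -1.0]]
ft_force: [-1.5, 0.2, 3.0]
grip_width: 0.0142
gripper_force: 118.0
```

Call:
jog_arm:
  plan: "0 0 0 0.2 0 0 255;0 0 0 0 0 0 255"

```text
time_s: 37.08
position: [0.4468, 0.2978, 0.0973]
tool_rot: [[1.0, 0.017, 0.0], [0.017, -1.0, 0.0], [0.0, -0.0, -1.0]]
ft_force: [-0.7, -0.3, 2.8]
grip_width: 0.0141
gripper_force: 118.0
```

Call:
jog_arm:
  plan: "0 0 0 0.2 0 0 255;0 0 0 0 0 0 255"

```text
time_s: 37.25
position: [0.449, 0.2979, 0.0973]
tool_rot: [[1.0, 0.017, 0.001], [0.017, -1.0, 0.0], [0.001, -0.0, -1.0]]
ft_force: [0.6, -0.9, 1.9]
grip_width: 0.014
gripper_force: 118.0
```

Call:
jog_arm:
  plan: "0 0 0 0.2 0 0.02 255;0 0 0 0 0 0 255"

```text
time_s: 37.42
position: [0.4512, 0.2979, 0.097]
tool_rot: [[1.0, 0.017, 0.001], [0.017, -1.0, 0.0], [0.001, -0.0, -1.0]]
ft_force: [1.3, -0.0, 0.3]
grip_width: 0.014
gripper_force: 117.7
```

Call:
jog_arm:
  plan: "0 0 0 0.2 0 0 255;0 0 0 0 0 0 255"

```text
time_s: 37.58
position: [0.4528, 0.2979, 0.0969]
tool_rot: [[1.0, 0.017, -0.0], [0.017, -1.0, -0.0], [-0.0, 0.0, -1.0]]
ft_force: [-0.2, -0.3, -0.2]
grip_width: 0.0147
gripper_force: 117.7
```

Call:
jog_arm:
  plan: "0 0 0 0.2 0 0 255;0 0 0 0 0 0 255"

```text
time_s: 37.75
position: [0.4548, 0.2979, 0.097]
tool_rot: [[1.0, 0.017, -0.0], [0.017, -1.0, -0.0], [-0.0, 0.0, -1.0]]
ft_force: [-0.2, 0.1, -1.5]
grip_width: 0.0141
gripper_force: 117.7
```

Call:
jog_arm:
  plan: "0 0 0 0.2 0 0 255;0 0 0 0 0 0 255"

```text
time_s: 37.92
position: [0.4568, 0.298, 0.0971]
tool_rot: [[1.0, 0.017, 0.0], [0.017, -1.0, 0.0], [0.0, -0.0, -1.0]]
ft_force: [-0.1, 0.9, -1.1]
grip_width: 0.0144
gripper_force: 117.7
```

Call:
jog_arm:
  plan: "0 0 0 -0.2 0 0 255;0 0 0 0 0 0 255;0 0 0 0 0 0.2 255;0 0 0 0 0 0 255;0 0 0 0 0 0 255"

```text
time_s: 38.33
position: [0.4544, 0.298, 0.095]
tool_rot: [[1.0, 0.017, -0.0], [0.017, -1.0, -0.0], [-0.0, 0.0, -1.0]]
ft_force: [0.4, -0.2, -0.6]
grip_width: 0.0142
gripper_force: 117.7
```

Call:
jog_arm:
  plan: "0 0 0 0 0 0.45 255;0 0 0 0 0 0.4 255;0 0 0 0 0 0 255;0 0 0 0 0 0 255"

```text
time_s: 38.67
position: [0.4543, 0.2979, 0.0862]
tool_rot: [[1.0, 0.017, -0.001], [0.017, -1.0, -0.0], [-0.001, 0.0, -1.0]]
ft_force: [-0.2, -0.0, -1.6]
grip_width: 0.0139
gripper_force: 117.7
```

Call:
jog_arm:
  plan: "0 0 0 0.3 0 0 255;0 0 0 0.3 0 0 255;0 0 0 0.3 0 0 255;0 0 0 0.3 0 0 255;0 0 0 0 0 0 255"

```text
time_s: 39.08
position: [0.465, 0.2981, 0.0864]
tool_rot: [[1.0, 0.017, -0.005], [0.017, -1.0, -0.001], [-0.005, 0.0, -1.0]]
ft_force: [-7.2, -1.2, 3.1]
grip_width: 0.014
gripper_force: 117.8
```

Call:
jog_arm:
  plan: "0 0 0 0.3 0 0 255;0 0 0 0.3 0 0 255;0 0 0 0.3 0 0 255;0 0 0 0.3 0 0 255;0 0 0 0.3 0 0 255;0 0 0 0.3 0 0 255;0 0 0 0.3 0 0 255;0 0 0 0 0 0 255"

```text
time_s: 39.75
position: [0.4859, 0.2983, 0.0863]
tool_rot: [[1.0, 0.017, -0.005], [0.017, -1.0, -0.001], [-0.005, 0.001, -1.0]]
ft_force: [-8.1, -0.6, 3.3]
grip_width: 0.0141
gripper_force: 117.8
```

Call:
jog_arm:
  plan: "0 0 0 0.2 0 0 255;0 0 0 0.2 0 0 255;0 0 0 0 0 0 255;0 0 0 0 0 0 255"

```text
time_s: 40.08
position: [0.4896, 0.2984, 0.0863]
tool_rot: [[1.0, 0.017, -0.005], [0.017, -1.0, -0.001], [-0.005, 0.001, -1.0]]
ft_force: [-6.8, -0.8, 2.1]
grip_width: 0.0144
gripper_force: 117.9
```

Call:
jog_arm:
  plan: "0 0 0 0.2 0 0 255;0 0 0 0 0 0 255;0 0 0 0 0 0 255"

```text
time_s: 40.33
position: [0.4916, 0.2984, 0.0863]
tool_rot: [[1.0, 0.017, -0.005], [0.017, -1.0, -0.001], [-0.005, 0.001, -1.0]]
ft_force: [-7.8, -0.8, 3.5]
grip_width: 0.0141
gripper_force: 117.9
```

Call:
jog_arm:
  plan: "0 0 0 0.15 0 0 255;0 0 0 0 0 0 255;0 0 0 0 0 0 255"

```text
time_s: 40.58
position: [0.493, 0.2984, 0.0863]
tool_rot: [[1.0, 0.017, -0.005], [0.017, -1.0, -0.001], [-0.005, 0.001, -1.0]]
ft_force: [-7.4, -0.9, 2.6]
grip_width: 0.0141
gripper_force: 117.9
```

Call:
jog_arm:
  plan: "0 0 0 0.15 0 0 255;0 0 0 0 0 0 255;0 0 0 0 0 0 255"

```text
time_s: 40.83
position: [0.4945, 0.2985, 0.0863]
tool_rot: [[1.0, 0.018, -0.006], [0.018, -1.0, -0.001], [-0.006, 0.001, -1.0]]
ft_force: [-8.2, -1.1, 3.6]
grip_width: 0.0143
gripper_force: 117.9
```

Call:
jog_arm:
  plan: "0 0 0 0.15 0 0 255;0 0 0 0 0 0 255;0 0 0 0 0 0 255"

```text
time_s: 41.08
position: [0.4951, 0.2985, 0.0863]
tool_rot: [[1.0, 0.018, -0.008], [0.018, -1.0, -0.001], [-0.008, 0.001, -1.0]]
ft_force: [-11.4, -0.4, 4.8]
grip_width: 0.0143
gripper_force: 118.3
```

```bash
python3 -c "
from keep import *
keeper(.5865,.2985,1.0)"
```

```text
wrist 1649 X [ 95.7 101.7 108. ] Z 0.0175 Y [-19.2  20.6]
scene 51 X [ 96.2 104.4 111.9] Z 0.0188 Y [-29.    5.2]
```

Call:
jog_arm:
  plan: "0 0 0 -0.3 0 0 255;0 0 0 0 0 -1 255;0 0 0 0 0 -2.5 255;0 1 0 0 0 -3.5 255;0 0 0 0 0 -2.4 255;0 0 0 0.73 3.7 0 255;0 0 0 0.73 3.7 0 255;0 0 0 0.73 3.7 0 255;0 0 0 0.73 3.7 0 255;0 0 0 0.73 3.7 0 255"

```text
time_s: 42.02
position: [0.5351, 0.1124, 0.1825]
tool_rot: [[1.0, 0.017, 0.02], [0.017, -1.0, 0.0], [0.02, 0.0, -1.0]]
ft_force: [1.4, -0.4, -1.8]
grip_width: 0.014
gripper_force: 117.5
```

Call:
jog_arm:
  plan: "0 0 0 0.73 3.7 0 255;0 0 0 0.73 3.7 0 255;0 0 0 0.73 3.7 0 255;0 0 0 0.73 3.7 0 255;0 0 0 0.73 3.7 0 255;0 0 0 0.73 3.7 0 255;0 0 0 0 0 0 255;0 0 0 0 0 0 255;0 0 0 0 0 0 255"

```text
time_s: 42.77
position: [0.5821, -0.107, 0.1826]
tool_rot: [[1.0, 0.017, 0.018], [0.017, -1.0, 0.0], [0.018, 0.0, -1.0]]
ft_force: [-0.0, 1.3, -0.8]
grip_width: 0.0143
gripper_force: 117.7
```

```bash
python3 - <<'E'
from h import *
import key
delta([.5806,-.1076,.150])
im=cam("wrist");save(im,"w10.png");C=cloud(im);Z=C[...,2];D=im["depth"]>0
s=D&(abs(Z-.066)<.004)&(abs(C[...,0]-.58)<.05)&(abs(C[...,1]+.108)<.05);print("stand",rect(C[s]))
E
```

```text
tcp [ 0.5821 -0.107   0.1826] yaw 0.97 F [-0.   1.3 -0.8] w 0.0143 gf 117.7 t 42.77
-0.035 -0.025 1557 x tool mm [-6.8  1.8  7.9] z -30.4
-0.025 -0.015 444 x tool mm [6.9 7.5 8. ] z -20.3
-0.015 -0.005 362 x tool mm [6.7 7.3 7.9] z -10.1
-0.005 0.01 370 x tool mm [6.6 7.1 7.6] z 1.0
shaft z 0.0 246 [ 6.7  8.3 11.5] [-5.3 -0.5  5.4]
shaft z 0.01 120 [ 7.3 10.9 12. ] [-5.4  0.   5.5]
shaft z 0.03 24 [0.5 1.6 2.1] [-3.1 -0.4  1.9]
shaft z 0.04 63 [-0.9  0.8  1.6] [-3.9 -0.9  2.5]
shaft z 0.05 63 [-1.7  0.5  1.1] [-3.9 -0.3  2.7]
tcp [ 0.582  -0.1063  0.1826] yaw 1.03 F [-0.6 -0.5 -1.3] w 0.0143 gf 117.7 t 42.82
shift cm [-0.2   0.13  3.25] rz None
stand (array([ 580. , -108.1]), array([70.3, 69.8]), 85.4)
```

View pics/w10.png

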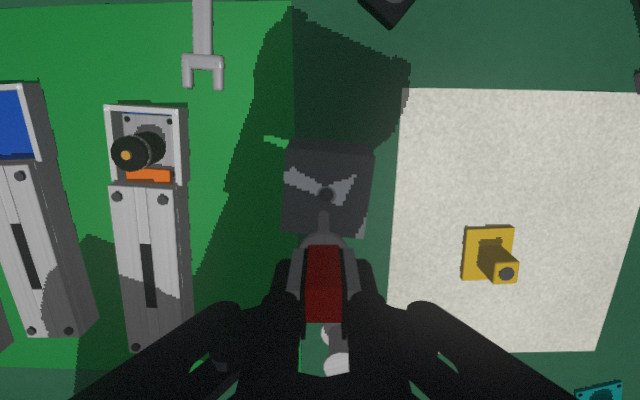

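Call:
jog_arm:
  plan: "0 0 0 -0.07 0.11 1.5 255;0 0 0 0 0 1.5 255;0 0 0 0 0 0.8 255;0 0 0 0 0 0.5 255;0 0 0 0 0 0.4 255;0 0 0 0 0 0.3 255;0 0 0 0 0 0 255;0 0 0 0 0 0 255"

```text
time_s: 43.53
position: [0.5823, -0.108, 0.1324]
tool_rot: [[1.0, 0.017, 0.018], [0.017, -1.0, 0.0], [0.018, 0.0, -1.0]]
ft_force: [-0.6, -0.1, -1.0]
grip_width: 0.0145
gripper_force: 117.7
```

Call:
jog_arm:
  plan: "0 0 0 -0.12 0 0.8 255;0 0 0 -0.03 0 1.5 255;0 0 0 -0.03 0 1.5 255;0 0 0 -0.02 0 1 255;0 0 0 0 0 0 255;0 0 0 0 0 0 255"

```text
time_s: 44.03
position: [0.5809, -0.1081, 0.0838]
tool_rot: [[1.0, 0.017, 0.017], [0.017, -1.0, 0.001], [0.017, -0.0, -1.0]]
ft_force: [-0.8, -0.7, -1.3]
grip_width: 0.014
gripper_force: 117.7
```

Call:
jog_arm:
  plan: "0 0 0 0 0 0.3 255;0 0 0 0 0 0.25 255;0 0 0 0 0 0.1 255;0 0 0 0 0 0 255;0 0 0 0 0 0 255"

```text
time_s: 44.45
position: [0.5812, -0.1081, 0.0778]
tool_rot: [[1.0, 0.017, 0.018], [0.017, -1.0, 0.0], [0.018, 0.0, -1.0]]
ft_force: [0.6, 0.6, 0.9]
grip_width: 0.0142
gripper_force: 118.1
```

Seated. Release, back off, and look.

Call:
jog_arm:
  plan: "0 0 0 0 0 0 0;0 0 0 0 0 0 0;0 0 0 0 0 0 0;0 0 0 0 0 0 0;0 0 0 0 0 -2 0;0 0 0 0 0 -3.5 0;0 0 0 0 0 -3.5 0;0 0 0 -2 0 -3.5 0;0 0 0 -2.5 0 0 0;0 0 0 0 0 0 0"

```text
time_s: 45.28
position: [0.5315, -0.1086, 0.2037]
tool_rot: [[1.0, 0.017, 0.019], [0.017, -1.0, -0.001], [0.019, 0.001, -1.0]]
ft_force: [1.6, 0.1, -0.4]
grip_width: 0.0855
gripper_force: 0.0
```

```bash
python3 - <<'E'
from h import *
from keep import keeper
tool()
im=cam("wrist");save(im,"w11.png");C=cloud(im);Z=C[...,2];D=im["depth"]>0;px=im["pixels"].astype(int)
r=D&(Z>.1)&(Z<.118)&(abs(C[...,0]-.58)<.03)&(abs(C[...,1]+.108)<.03);print("key top",r.sum(),rect(C[r]),np.median(Z[r]))
for n,(cx,cy,a) in dict(A=(.5865,.2985,1.),C=(.6075,.0592,-3.)).items():
    keeper(cx,cy,a)
    k=D&(abs(C[...,0]-cx)<.03)&(abs(C[...,1]-cy)<.03)&(Z>.044)&(Z<.056)
    if k.sum()>20:print(n,rect(C[k]),np.median(Z[k]))
keeper(.6256,.1933,2.9)
E
```

```text
tcp [ 0.5315 -0.1086  0.2037] yaw 0.98 F [ 1.6  0.1 -0.4] w 0.0855 gf 0.0 t 45.28
key top 543 (array([ 580.1, -107.7]), array([15.5, 15.5]), -88.7) 0.10846221202304732
scene 48 X [ 95.4 103.4 109.7] Z 0.0191 Y [-23.6   4.9]
wrist 667 X [ 94.5 100.7 106.7] Z 0.0172 Y [-21.9  19. ]
scene 49 X [ 93.4 101.4 108.5] Z 0.0181 Y [-23.   -2.3]
C (array([606.9,  58.4]), array([29.5, 29.2]), 67.0) 0.04641029737431865
scene 24 X [91.5 93.  94.9] Z 0.0154 Y [-20.3  15.6]
```

View pics/w11.png

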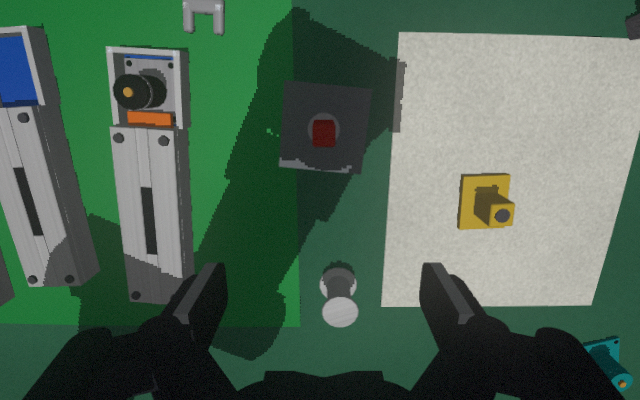

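```bash
python3 - <<'E'
from h import *
im=cam("top");C=cloud(im);Z=C[...,2];D=im["depth"]>0
k=D&(abs(C[...,0]-.5865)<.03)&(abs(C[...,1]-.2985)<.03)&(Z>.04)&(Z<.056)
print(k.sum(),rect(C[k]),np.median(Z[k]))
c=rect(C[k])[0]
if np.hypot(c[0]-587,c[1]-299)<6: print(job.close_job())
E
```

```text
82 (array([586.2, 299.3]), array([30.8, 28.9]), -74.3) 0.04651804874417953
the job is handed in; nothing more can be done
None
```

The job is handed in: both motors are in nests and their bays' keepers measured fully out. The gauge is upright on the sheet, the empty bay's keeper is in, and the key hangs in its stand; the judge's verdict was not shown.

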